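Take a nested food carrier apart for washing

ROBOT

A 6-joint arm with a two-finger parallel gripper is mounted at the origin on the work surface. World frame = base frame: x ahead of the robot, y to its left, z up, the work surface at z = 0. Lengths are in m, angles in rad, forces in N, time in s.
With the tool pointing down it reaches from about 0.35 to 0.775 m from the base axis. Payload 5.5 kg.
Tool frame: the origin (TCP) lies where the fingers leave the gripper's body, on its centre line; the fingertips stand 73 mm ahead of it and the grasp point (between the pads) lies 54 mm ahead of it; x points along the fingers, z is the direction in which the jaws open and shut, and the axes are right-handed (so a half turn about x gives the same grasp; the last joint's range is limited). The gripper opens to 85 mm and grips with 20 to 120 N. Pads are 22 mm wide; open, the fingers measure 114 mm over their backs; the gripper's body (76 mm by 85 mm) begins 54 mm behind the grasp point. The pads swing forward as they close: fully open they stand 13 mm farther back than shut.
Start: joints at [-1.423, 0.313, 0.046, 1.304, 0, 1.431], TCP at [0.163, -0.551, 0.304] pointing down, gripper open.
Joint ranges: [-2.76, 2.76], [-0.86, 1.69], [-1.03, 1.26], [-2.2, 2.34], [-1.47, 1.5], [-3.14, 3.14]. Speed limits (rad/s): [2.57, 2.57, 3.14, 3.14, 3.14, 3.14].

INTERFACE

Orientations are given as [roll, pitch, yaw] about the fixed x, y, z axes, in that order (R = Rz(yaw) Ry(pitch) Rx(roll)).
In Python, from bench import bot gives the robot as it stands. The module is installed in compiled form; this text tells all that it offers.
- The arm moves only by the tool play_rows, never from a script. Its argument "plan" is a list of rows, each an object of numbers: "x", "y", "z": the shift along the tool's x, y, z as a fraction of full scale; "rx", "ry", "rz": the turn, a rotation vector about the tool's x, y, z as a fraction of full scale; "grip": the closure, from -1 (fully open) to 1 (shut). In form: [{"x": .., "y": .., "z": .., "rx": .., "ry": .., "rz": .., "grip": ..}, ...]. A call has 1 to 5 rows; each row is the pose to reach, as a shift and turn from the pose commanded when the call began, along the tool's axes at that moment; what a row does not reach only later rows make up. Full scale, the value 1, is 50 cm for a shift and 90 degrees for a turn. A row lasts 1/10 s, in which the tool goes at most 50 mm and 8.59 degrees, less where a joint would pass 70% of its speed; a pose out of reach is approached as far as the arm can. A call with a number of a shift or a turn outside -1 to 1 is refused whole. A call with a gripper value outside its range is refused whole. The fingers move at their own pace and stop on an object; "newtons" is the grip in N (left out, the last holds). Time passes only in rows, so rows that repeat a pose let the fingers close. It gives the time, the measured TCP pose, the force and the opening at its end, in the units of the state.
- bot.get_state(): the state, without advancing time (a new reading comes with each control period).
- bot.read_camera(name): name is "side" or "top" or "wrist"; returns the picture (400x640x3 uint8, blue, green, red); there is no depth.
- bot.calibration(name): a dict with "vertical_fov" (degrees; the focal length in pixels is half the picture's height over the tangent of half this angle, whatever the lens; pixels are square), "cx", "cy" (the principal point, pixels), "extrinsics" (4x4, takes a point from camera to world coordinates). Camera axes: x right, y up, looking along -z (the intrinsics and any distortion apply to the point x, -y, -z); pixel columns grow to the right and rows downward; lengths in m; the calibration is good to about 2 mm. A picture is of the moment at which its call begins: read the wrist's pose just before it. calibration takes no time and is no camera call; for the wrist camera it gives the pose at the moment of the call.
- bot.close_job(): hands the job in, once; it reports no verdict.
The state is a dict: "t": time; "qpos": joint angles; "dq": joint speeds; "joint_efforts": joint torques, N m; "tcp_pos": TCP position; "orientation": TCP orientation; "contact_force": force on the tool from outside, world axes, zero at the start; "ft_torque": the same for the moment, N m; "grip_width": finger opening in m.
Only numpy, scipy, OpenCV 4.12 (cv2) and the standard library are available. Lean on these libraries where they do the work, as an engineer would, in place of code of your own. Each camera call takes 0.05 s, during which the arm holds its last target. There are 200 camera calls.

TASK

Take the food carrier apart for washing: turn its red cover counter-clockwise (seen from above) until its lock lets go, lift the cover off and lay it right way up, wholly on the white board. Then lift out the green strainer, and after it the steel liner pot, and stand both upright on the floor of the grey tub, side by side. Set each part down without dropping it, and leave the jars, bottles, tin and bowl as they are.

Things in the scene. Friction and masses are not known exactly. Their poses are not given: they have to be found in the camera images.
- holder_top (a point): black round foot, 168 mm across, 10 mm thick, fixed; this point: centre of its top, on the carrier's upright axis. On it stands the fixed grey outer can: 120 mm across, 90 mm tall, open at the top, bore 110 mm, inner floor 6 mm above this point. Two lugs outside the can, 180 degrees apart, hidden under the cover, hold the cover; which way they face is unknown, not given by this point's axes.
- cover_grip (a point): red cover, a bell 148 mm across, 92 mm deep, 0.25 to 0.5 kg, with a black grip bar on top: 78 mm long, 16 wide, 36 tall. This point: on the cover's axis in the bar, 114 mm above the cover's lower edge, 14 mm below the bar's top, 22 mm above the bell's flat top; at the start 174 mm above holder_top. x along the bar, z up. To clear what is inside it must be raised at least 95 mm.
- strainer_grip (a point): green strainer basket, 80 mm across, walls 80 mm tall, 0.15 to 0.27 kg, on the liner's floor, under the cover at the start. Its fixed arched handle has a straight bar on top, 83 mm long, 12 wide, 12 tall. This point: middle of that bar, on the basket's axis, 124 mm above its underside; at the start 135 mm above holder_top. x along the bar, z up. 38 mm free below the bar for fingertips.
- liner_centre (a point): steel liner pot, open, round, 100 mm across, 116 mm tall, wall 4 mm, floor 5 mm, 0.3 to 0.55 kg. This point: on its axis, 58 mm above its underside and below its rim. z up. It stands loose on the can's inner floor (3 to 5 mm of play all round), its rim 32 mm above the can's rim, so its wall can be pinched from above once the strainer is out. Under the cover at the start.
- cover: same cover; origin on its axis at its lower edge. Locked: it rises only about 3 mm, then an inner ledge catches under the lugs. Turned counter-clockwise from above by an unknown 0.4 to 1.3 rad from its start, two slots in the ledge meet the lugs and it lifts straight off. This works over some 0.2 rad only; no stop marks it: farther on it is locked again. Clockwise it soon meets a stop. Turns easily.
- strainer: same strainer; origin at the centre of its underside, x along the bar, z up
- liner: same liner pot; origin at the centre of its underside, z up
- tub_floor (a point): grey tub, fixed, outside 340 by 220 mm, walls 70 mm tall and 5 mm thick; this point is the centre of its inner floor, x along its long side, z up. It stands left or right of the carrier.
- board_top (a point): white board, fixed, 220 by 220 mm, 12 mm thick; this point is the centre of its top, x and y along its sides. It stands on the other side of the carrier from the tub.
- tub: the same grey tub; origin at the centre of its underside
- board: the same white board; origin at the centre of its underside
- relish_jar: small green glass jar with a green lid, 60 mm across, 85 mm tall, towards the robot from the carrier; leave it alone; origin at the centre of its underside
- soup_can: tin with a blue label, 68 mm across, 95 mm tall, towards the robot from the carrier; leave it alone; origin at the centre of its underside
- ketchup: red bottle with a white cap, 72 mm across, 170 mm tall, beyond the carrier; leave it alone; origin at the centre of its underside
- mustard: yellow bottle with a red cap, 68 mm across, 160 mm tall, beyond the carrier; leave it alone; origin at the centre of its underside
- mayo_jar: white jar, 90 mm across, 130 mm tall, beyond the carrier; leave it alone; origin at the centre of its underside
- juice: orange bottle with an orange cap, 72 mm across, 160 mm tall, beyond the carrier to the left; leave it alone; origin at the centre of its underside
- bowl: white bowl, 110 mm across, 50 mm tall, beyond the carrier to the right; leave it alone; origin at the centre of its underside
Mind the look-alikes: they are no part of the job. Of the things that look like the cover, the smaller one is meant.

How it is judged:
On the way, in this order (a step that is already met when the one before it is completed fails the run):
1. the cover is off and lies right way up on the white board, let go (x of cover_grip in the frame of board_top between -0.04 and 0.04 m and y of cover_grip in the frame of board_top between -0.04 and 0.04 m and z of cover_grip in the frame of board_top below 0.118 m and angle between cover_grip's own z axis and vertical below 0.1 rad and linear speed of cover below 0.02 m/s and contact force between cover and the fingers below 0.2 N), for 0.2 s.
2. then the strainer, the liner still in the can, stands upright on the tub's floor, let go (x of strainer_grip in the frame of tub_floor between -0.165 and 0.165 m and y of strainer_grip in the frame of tub_floor between -0.105 and 0.105 m and z of strainer_grip in the frame of tub_floor below 0.128 m and angle between strainer_grip's own z axis and vertical below 0.1 rad and linear speed of strainer below 0.02 m/s and contact force between strainer and the fingers below 0.2 N and horizontal distance between liner_centre and holder_top below 0.02 m), for 0.2 s.
3. then the liner stands upright on the tub's floor, let go (x of liner_centre in the frame of tub_floor between -0.165 and 0.165 m and y of liner_centre in the frame of tub_floor between -0.105 and 0.105 m and z of liner_centre in the frame of tub_floor below 0.062 m and angle between liner_centre's own z axis and vertical below 0.1 rad and linear speed of liner below 0.02 m/s and contact force between liner and the fingers below 0.2 N), for 0.2 s.
At the end, for the whole second after the job is handed in: The cover lies right way up (within 6 degrees) on the white board, its axis within 40 mm of the board's centre along each side; strainer and liner both stand upright (within 6 degrees) on the tub's floor, their axes over 70 mm apart; all three let go and at rest (all of step 1 and all of step 3 and x of strainer_grip in the frame of tub_floor between -0.165 and 0.165 m and y of strainer_grip in the frame of tub_floor between -0.105 and 0.105 m and z of strainer_grip in the frame of tub_floor below 0.128 m and angle between strainer_grip's own z axis and vertical below 0.1 rad and linear speed of strainer below 0.02 m/s and contact force between strainer and the fingers below 0.2 N and horizontal distance between strainer_grip and liner_centre above 0.07 m); the robot touches nothing.
It fails at once if the cover falls or is knocked flying (over 0.5 m/s while not held; a drop of about 13 mm) (contact force between cover and the fingers below 0.2 N and linear speed of cover above 0.5 m/s).
It fails at once if the strainer falls or is knocked flying (over 0.5 m/s while not held; a drop of about 13 mm) (contact force between strainer and the fingers below 0.2 N and linear speed of strainer above 0.5 m/s).
It fails at once if the liner falls or is knocked flying (over 0.5 m/s while not held; a drop of about 13 mm) (contact force between liner and the fingers below 0.2 N and linear speed of liner above 0.5 m/s).
It fails at once if a jar, bottle, tin or bowl is moved more than 30 mm (distance of any of relish_jar, soup_can, ketchup, mustard, mayo_jar, juice, bowl from where it was at the start of the episode above 0.03 m).
It also fails if it takes over 67 s, if anything falls off the work surface, if the arm or the gripper's body presses on something with over 40 N, if the wrist force passes 120 N, or if a joint passes its speed limit or range.

## Working session

There is one attempt and no reset: what is moved stays moved. The work goes in short steps, Python scripts to look and compute and a tool call to move; the robot and the scene stay as the last step left them, time stands still between calls to the robot, and variables do not carry over. Pictures are saved under pics/ and viewed, about 8 in all and at most 12, crops included, and the job is handed in when it is done.

Besides the shell and the picture viewer there is one more tool, called by a JSON object that holds its "api" and its "payload". play_rows: Moves the arm, as the interface text tells. Its arguments: {"type":"object","properties":{"plan":{"type":"array"},"newtons":{"type":"number"}},"required":["plan"]}

```bash
mkdir -p pics
cat > h.py <<'E'
import numpy as np, cv2
from bench import bot
from scipy.spatial.transform import Rotation as R
np.set_printoptions(precision=4,suppress=True)
def K(name):
    c=bot.calibration(name); f=200/np.tan(np.radians(c["vertical_fov"])/2)
    return c,f,np.array(c["extrinsics"])
def ray(name,u,v):
    c,f,E=K(name); d=np.array([(u-c["cx"])/f,-(v-c["cy"])/f,-1.]); return E[:3,3],E[:3,:3]@d
def onz(name,u,v,z):
    o,d=ray(name,u,v); return o+d*(z-o[2])/d[2]
def proj(name,P):
    c,f,E=K(name); p=E[:3,:3].T@(np.array(P)-E[:3,3]); return np.array([c["cx"]+f*p[0]/-p[2], c["cy"]-f*p[1]/-p[2]])
def st():
    s=bot.get_state(); print("t",s["t"],"q",np.array(s["qpos"]),"tcp",np.array(s["tcp_pos"]),"rpy",np.array(s["orientation"]),"F",np.array(s["contact_force"]),"w",s["grip_width"]); return s
E
python3 - <<'E'
from h import *
s=st(); print(R.from_euler('xyz',s["orientation"]).as_matrix())
ims=[]
for n in("top","side","wrist"):
    print(n,bot.calibration(n)); im=bot.read_camera(n); cv2.imwrite(f"pics/{n}0.png",im)
E
```

```text
t 0.0 q [-1.4226  0.314   0.045   1.3036  0.      1.4312] tcp [ 0.1632 -0.551   0.303 ] rpy [2.9985 1.569  1.7155] F [0.8895 0.8648 0.2682] w 0.08522850508032774
[[-0.0003  0.9589  0.2839]
 [ 0.0018  0.2839 -0.9589]
 [-1.      0.0003 -0.0018]]
top {'vertical_fov': 57.154504497984256, 'cx': 316.42531113217893, 'cy': 198.3989452329205, 'extrinsics': array([[ 0.0137,  0.9997, -0.0226,  0.4456],
       [-0.9999,  0.0138,  0.0057, -0.0028],
       [ 0.006 ,  0.0225,  0.9997,  1.2169],
       [ 0.    ,  0.    ,  0.    ,  1.    ]])}
side {'vertical_fov': 44.069711658836596, 'cx': 311.87005977313544, 'cy': 199.84375344369434, 'extrinsics': array([[-0.5789,  0.5675, -0.5855, -0.5004],
       [-0.8153, -0.4119,  0.4069,  0.707 ],
       [-0.0102,  0.713 ,  0.7011,  1.305 ],
       [ 0.    ,  0.    ,  0.    ,  1.    ]])}
wrist {'vertical_fov': 66.86945185026204, 'cx': 316.7097967546513, 'cy': 203.59605821416366, 'extrinsics': array([[ 0.2858,  0.9229,  0.258 ,  0.229 ],
       [-0.9583,  0.2758,  0.0747, -0.5323],
       [-0.0022, -0.2686,  0.9632,  0.3729],
       [ 0.    ,  0.    ,  0.    ,  1.    ]])}
```

View pics/top0.png

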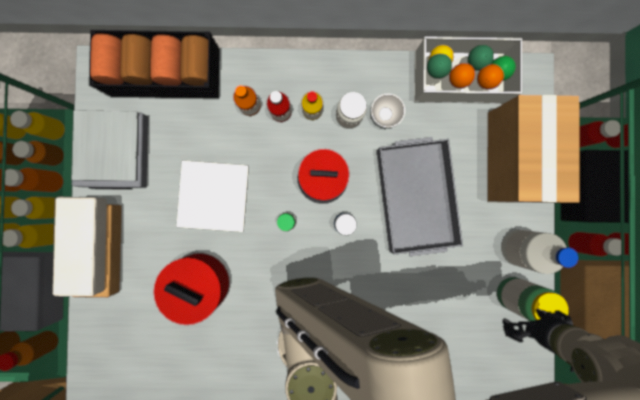

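View pics/side0.png

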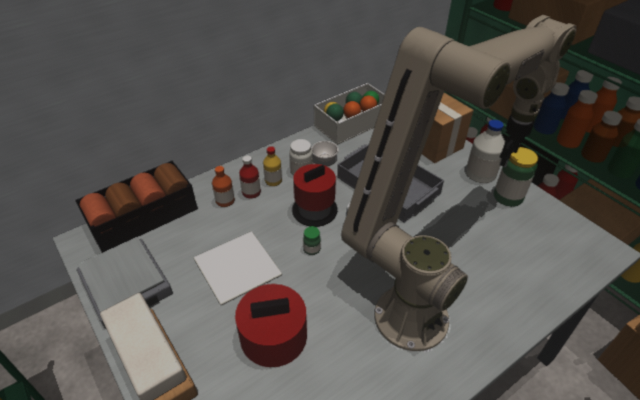

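Run:
```python
from h import *
im=cv2.imread("pics/top0.png"); hsv=cv2.cvtColor(im,cv2.COLOR_BGR2HSV).astype(int)
H,S,V=hsv[...,0],hsv[...,1],hsv[...,2]
def blobs(m,x0,y0,x1,y1):
    z=np.zeros(m.shape,np.uint8); z[y0:y1,x0:x1]=m[y0:y1,x0:x1]*255
    c=max(cv2.findContours(z,cv2.RETR_EXTERNAL,cv2.CHAIN_APPROX_NONE)[0],key=cv2.contourArea); return c
red=((H<8)|(H>172))&(S>150)&(V>80)
for box in((285,140,360,210),(140,245,240,335)):
    c=blobs(red,*box); (u,v),r=cv2.minEnclosingCircle(c); print("red",u,v,r)
    p=onz("top",u,v,.16); q=onz("top",u+r,v,.16); print(p,"diam",2*np.linalg.norm(p-q))
bar=blobs(V<70,300,160,345,190); rr=cv2.minAreaRect(bar); print("bar",rr)
b=cv2.boxPoints(rr); P=np.array([onz("top",*k,.198) for k in b]); print(P, P.mean(0))
c=blobs((V>190)&(S<40),170,150,255,240); rr=cv2.minAreaRect(c); P=np.array([onz("top",*k,.012) for k in cv2.boxPoints(rr)]);print("board",rr,P,P.mean(0),np.linalg.norm(P[0]-P[1]))
c=blobs((V<135),370,132,470,256); rr=cv2.minAreaRect(c); P=np.array([onz("top",*k,.07) for k in cv2.boxPoints(rr)]);print("tub",rr,P,P.mean(0),np.linalg.norm(P[0]-P[1]),np.linalg.norm(P[2]-P[1]))
a=cv2.resize(im[130:260,260:480],None,fx=3.6,fy=3.6,interpolation=cv2.INTER_CUBIC); cv2.imwrite("pics/crop1.png",a)
```

```text
red 323.1815185546875 174.67210388183594 25.434785842895508
[ 0.5382 -0.0274  0.16  ] diam 0.1467749290147912
red 187.4485626220703 290.485595703125 33.942752838134766
[0.2013 0.356  0.16  ] diam 0.19365133556973715
bar ((323.91766357421875, 173.07058715820312), (24.08270263671875, 3.834825277328491), 4.398705005645752)
[[ 0.5361  0.0052  0.198 ]
 [ 0.5468  0.0046  0.198 ]
 [ 0.5426 -0.0623  0.198 ]
 [ 0.5319 -0.0616  0.198 ]] [ 0.5394 -0.0285  0.198 ]
board ((212.0, 195.0), (84.0, 74.0), 0.0) [[0.3564 0.4672 0.012 ]
 [0.5988 0.4727 0.012 ]
 [0.6028 0.1973 0.012 ]
 [0.3601 0.193  0.012 ]] [0.4795 0.3326 0.012 ] 0.24248634009353653
tub ((418.24322509765625, 195.59701538085938), (110.76010131835938, 73.5772705078125), 82.69424438476562) [[ 0.6406 -0.19    0.07  ]
 [ 0.6735 -0.4193  0.07  ]
 [ 0.3296 -0.4653  0.07  ]
 [ 0.2976 -0.2374  0.07  ]] [ 0.4853 -0.328   0.07  ] 0.23164148394579837 0.34689705498659806
```

View pics/crop1.png

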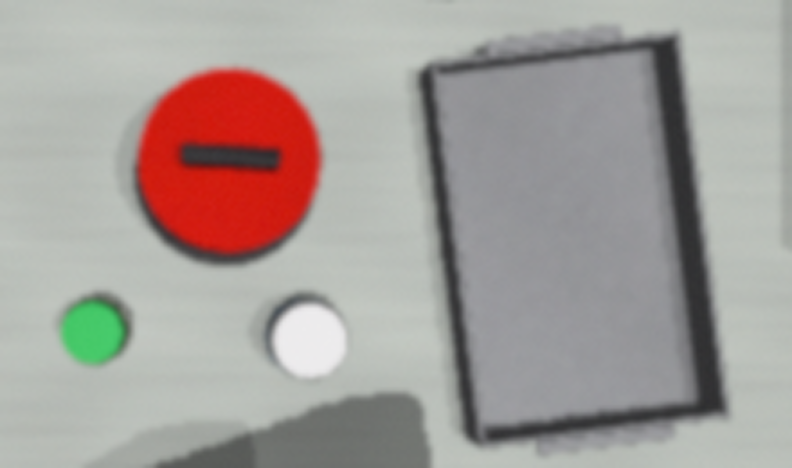

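The red things like the cover are at (323,174), 147 mm across, and at (187,290), 194 mm across. The smaller fits the 148 mm, stands on the black foot, and the crop confirms it. The crop shows the bar nearly along world y, the tub to the right and the board to the left.

```bash
cat >> h.py <<'E'
def goal(p,jaw=None,s=None):
    """fractions for a call taking TCP to p, tool straight down, jaw direction (deg, nearest half turn)"""
    s=s or bot.get_state(); A=R.from_euler('xyz',s["orientation"]); M=A.as_matrix()
    cur=np.degrees(np.arctan2(M[1,2],M[0,2])); 
    j=cur if jaw is None else cur+(jaw-cur+90)%180-90
    z=np.array([np.cos(np.radians(j)),np.sin(np.radians(j)),0]); x=np.array([0,0,-1.]); T=np.c_[x,np.cross(z,x),z]
    d=M.T@(np.array(p)-s["tcp_pos"])/.5; r=(A.inv()*R.from_matrix(T)).as_rotvec()/(np.pi/2)
    print("jaw now",round(cur,1),"->",round(j,1),"shift",d,"turn",r,"rows",np.linalg.norm(d)/.1, np.linalg.norm(r)*90/8.59)
E
python3 - <<'E'
from h import *
for u,v in((212.5,196.5),): print("board c",onz("top",u,v,.012))
for k in((182,161),(248,165),(243,232),(177,228)): print(onz("top",*k,.012))
# tub rim corners from crop -> full px
for k in((425,70),(677,40),(727,408),(475,440)): print("tub",onz("top",260+k[0]/3.6,130+k[1]/3.6,.07))
goal([.5385,-.028,.33],-3.6)
E
```

```text
board c [0.4744 0.3309 0.012 ]
[0.5895 0.4332 0.012 ]
[0.5795 0.2166 0.012 ]
[0.3596 0.229  0.012 ]
[0.3698 0.4447 0.012 ]
tub [ 0.6278 -0.2006  0.07  ]
tub [ 0.6573 -0.4205  0.07  ]
tub [ 0.3375 -0.4658  0.07  ]
tub [ 0.307  -0.2471  0.07  ]
jaw now -73.5 -> -3.6 shift [-0.0523  1.0167 -0.7901] turn [-0.7768 -0.0007 -0.0007] rows 12.88728480682046 8.138809263648907
```

{"api": "play_rows", "payload": {"plan": [{"x": -0.05,"y": 1.0,"z": -0.78,"rx": -0.78,"grip": -1},{"x": -0.05,"y": 1.0,"z": -0.78,"rx": -0.78,"grip": -1},{"x": -0.05,"y": 1.0,"z": -0.78,"rx": -0.78,"grip": -1},{"x": -0.05,"y": 1.0,"z": -0.78,"rx": -0.78,"grip": -1},{"x": -0.05,"y": 1.0,"z": -0.78,"rx": -0.78,"grip": -1}]}}

```text
invalid input at $.plan[0]: expected keys x, y, z, rx, ry, rz, grip
```

Run:
```python
from h import *
st(); goal([.5385,-.028,.33],-3.6)
```

```text
t 0.15 q [-1.4226  0.3139  0.0452  1.3036  0.      1.4312] tcp [ 0.1631 -0.5511  0.3032] rpy [2.9931 1.5693 1.71  ] F [-0.7132 -0.8183  0.1367] w 0.08543152794483486
jaw now -73.5 -> -3.6 shift [-0.0523  1.0167 -0.7901] turn [-0.7768 -0.0007 -0.0007] rows 12.88728480682046 8.138809263648907
```

{"api": "play_rows", "payload": {"plan": [{"x": -0.05,"y": 1.0,"z": -0.78,"rx": -0.78,"ry": 0,"rz": 0,"grip": -1},{"x": -0.05,"y": 1.0,"z": -0.78,"rx": -0.78,"ry": 0,"rz": 0,"grip": -1},{"x": -0.05,"y": 1.0,"z": -0.78,"rx": -0.78,"ry": 0,"rz": 0,"grip": -1},{"x": -0.05,"y": 1.0,"z": -0.78,"rx": -0.78,"ry": 0,"rz": 0,"grip": -1},{"x": -0.05,"y": 1.0,"z": -0.78,"rx": -0.78,"ry": 0,"rz": 0,"grip": -1}]}}

```text
t: 0.65
tcp_pos: [0.3091, -0.3464, 0.3137]
orientation: [1.442, 1.571, 0.915]
contact_force: [0.4, 0.3, 0.7]
grip_width: 0.0854
```

Run:
```python
from h import *
st(); goal([.5385,-.028,.33],-3.6)
```

```text
t 0.65 q [-1.0155  0.0958 -0.2034  1.2717  0.0001  1.0828] tcp [ 0.3091 -0.3464  0.3137] rpy [1.4422 1.5707 0.9147] F [0.3998 0.3262 0.6767] w 0.08540375233812661
jaw now -30.2 -> -3.6 shift [-0.0326  0.7812  0.076 ] turn [-0.2958  0.     -0.0001] rows 7.855288150354007 3.099406024701097
```

{"api": "play_rows", "payload": {"plan": [{"x": -0.03,"y": 0.78,"z": 0.076,"rx": -0.295,"ry": 0,"rz": 0,"grip": -1},{"x": -0.03,"y": 0.78,"z": 0.076,"rx": -0.295,"ry": 0,"rz": 0,"grip": -1},{"x": -0.03,"y": 0.78,"z": 0.076,"rx": -0.295,"ry": 0,"rz": 0,"grip": -1},{"x": -0.03,"y": 0.78,"z": 0.076,"rx": -0.295,"ry": 0,"rz": 0,"grip": -1},{"x": -0.03,"y": 0.78,"z": 0.076,"rx": -0.295,"ry": 0,"rz": 0,"grip": -1}]}}

```text
t: 1.15
tcp_pos: [0.4564, -0.1444, 0.3234]
orientation: [-1.114, 1.571, -1.183]
contact_force: [1.1, -0.5, -0.3]
grip_width: 0.0853
```

Run:
```python
from h import *
st(); goal([.5385,-.028,.33],-3.6)
```

```text
t 1.15 q [-0.4742  0.1208 -0.1512  1.2986 -0.0002  1.1659] tcp [ 0.4564 -0.1444  0.3234] rpy [-1.114   1.5705 -1.1833] F [ 1.1036 -0.5014 -0.2571] w 0.08534116104008117
jaw now -4.0 -> -3.6 shift [-0.0133  0.2435  0.1477] turn [-0.0041  0.0001  0.0002] rows 2.85155221360959 0.04328507666417573
```

{"api": "play_rows", "payload": {"plan": [{"x": -0.013,"y": 0.243,"z": 0.148,"rx": 0,"ry": 0,"rz": 0,"grip": -1},{"x": -0.013,"y": 0.243,"z": 0.148,"rx": 0,"ry": 0,"rz": 0,"grip": -1},{"x": -0.013,"y": 0.243,"z": 0.148,"rx": 0,"ry": 0,"rz": 0,"grip": -1},{"x": -0.013,"y": 0.243,"z": 0.148,"rx": 0,"ry": 0,"rz": 0,"grip": -1}]}}

```text
t: 1.55
tcp_pos: [0.5401, -0.0262, 0.3293]
orientation: [1.018, 1.569, 0.954]
contact_force: [-0.1, 0.4, -0.7]
grip_width: 0.0853
```

Run:
```python
from h import *
s=st(); im=bot.read_camera("wrist"); cv2.imwrite("pics/w1.png",im)
hsv=cv2.cvtColor(im,cv2.COLOR_BGR2HSV).astype(int);H,S,V=hsv[...,0],hsv[...,1],hsv[...,2]
red=(((H<8)|(H>172))&(S>140)&(V>50)).astype(np.uint8)*255
c=max(cv2.findContours(red,0,1)[0],key=cv2.contourArea); print("red",cv2.boundingRect(c))
hull=np.zeros_like(red); cv2.drawContours(hull,[cv2.convexHull(c)],-1,255,-1)
m=((V<75)&(S<120)&(hull>0)).astype(np.uint8)*255
for b in cv2.findContours(m,0,1)[0]:
    if cv2.contourArea(b)>300:
        r=cv2.minAreaRect(b); P=np.array([onz("wrist",*k,.198) for k in cv2.boxPoints(r)]); print(r,P,P.mean(0))
print(K("wrist")[2], proj("wrist",[.5385,-.028,.198]))
```

```text
t 1.55 q [-0.1975  0.2398  0.0093  1.3397  0.0012  1.4367] tcp [ 0.5401 -0.0262  0.3293] rpy [1.018  1.5695 0.9545] F [-0.109   0.4064 -0.6603] w 0.08529049611027487
red (228, 114, 178, 174)
((317.19647216796875, 235.16162109375), (70.00264739990234, 20.531713485717773), 88.53119659423828) [[ 0.533  -0.0136  0.198 ]
 [ 0.5471 -0.0142  0.198 ]
 [ 0.5455 -0.0673  0.198 ]
 [ 0.5305 -0.0667  0.198 ]] [ 0.539  -0.0405  0.198 ]
[[ 0.998   0.0605  0.0176  0.5438]
 [-0.063   0.9614  0.2678  0.0395]
 [-0.0007 -0.2684  0.9633  0.399 ]
 [ 0.      0.      0.      1.    ]] [315.3714 219.7611]
```

View pics/w1.png

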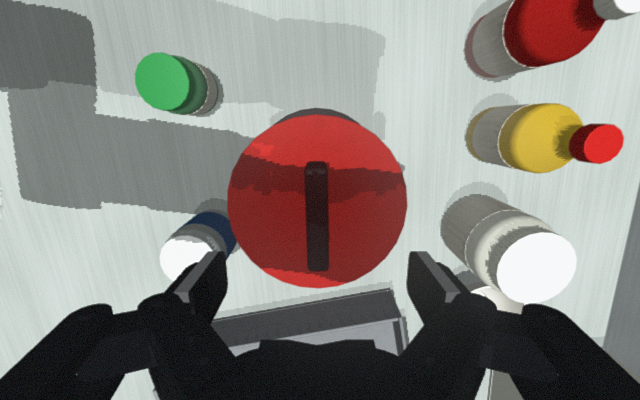

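{"api": "play_rows", "payload": {"plan": [{"x": 0.09,"y": -0.004,"z": -0.003,"rx": -0.012,"ry": 0,"rz": 0,"grip": -1},{"x": 0.172,"y": -0.004,"z": -0.003,"rx": -0.012,"ry": 0,"rz": 0,"grip": -1},{"x": 0.172,"y": -0.004,"z": -0.003,"rx": -0.012,"ry": 0,"rz": 0,"grip": -1},{"x": 0.172,"y": -0.004,"z": -0.003,"rx": -0.012,"ry": 0,"rz": 0,"grip": 1},{"x": 0.172,"y": -0.004,"z": -0.003,"rx": -0.012,"ry": 0,"rz": 0,"grip": 1}], "newtons": 60}}

```text
t: 2.1
tcp_pos: [0.5374, -0.033, 0.2462]
orientation: [-0.206, 1.567, -0.257]
contact_force: [0.2, -0.9, -0.7]
grip_width: 0.0591
```

{"api": "play_rows", "payload": {"plan": [{"x": 0,"y": 0,"z": 0,"rx": 0,"ry": 0,"rz": 0,"grip": 1},{"x": 0,"y": 0,"z": 0,"rx": 0,"ry": 0,"rz": 0,"grip": 1},{"x": 0,"y": 0,"z": 0,"rx": 0,"ry": 0,"rz": 0,"grip": 1},{"x": 0,"y": 0,"z": 0,"rx": 0,"ry": 0,"rz": 0,"grip": 1}]}}

```text
t: 2.5
tcp_pos: [0.5376, -0.0324, 0.2453]
orientation: [-0.176, 1.567, -0.227]
contact_force: [1.9, -0.7, 6.2]
grip_width: 0.0149
```

Run:
```python
from h import *
st(); goal([.5385,-.028,.243],-2.7)
```

```text
t 2.5 q [-0.2093  0.2649 -0.1652  1.1367 -0.0001  1.4122] tcp [ 0.5376 -0.0324  0.2453] rpy [-0.176   1.5668 -0.2267] F [ 1.9344 -0.7307  6.2323] w 0.01491105538717822
jaw now -2.9 -> -2.7 shift [0.0046 0.0089 0.0014] turn [-0.0023  0.0025  0.0004] rows 0.10132333061842769 0.03565440236671849
```

{"api": "play_rows", "payload": {"plan": [{"x": 0,"y": 0,"z": 0.002,"rx": -0.09,"ry": 0,"rz": 0,"grip": 1},{"x": 0,"y": 0,"z": 0.003,"rx": -0.18,"ry": 0,"rz": 0,"grip": 1},{"x": 0,"y": 0,"z": 0.004,"rx": -0.26,"ry": 0,"rz": 0,"grip": 1},{"x": 0,"y": 0,"z": 0.004,"rx": -0.26,"ry": 0,"rz": 0,"grip": 1}]}}

```text
t: 2.9
tcp_pos: [0.5397, -0.0325, 0.2453]
orientation: [-0.607, 1.567, -0.246]
contact_force: [3.1, -0.2, 5.2]
grip_width: 0.0148
```

{"api": "play_rows", "payload": {"plan": [{"x": -0.006,"y": 0,"z": 0,"rx": 0,"ry": 0,"rz": 0,"grip": 1},{"x": -0.01,"y": 0,"z": 0,"rx": 0,"ry": 0,"rz": 0,"grip": 1},{"x": -0.01,"y": 0,"z": 0,"rx": 0,"ry": 0,"rz": 0,"grip": 1}]}}

```text
t: 3.2
tcp_pos: [0.5392, -0.0326, 0.2478]
orientation: [-0.604, 1.57, -0.247]
contact_force: [7.1, -1.4, -8.6]
grip_width: 0.0147
```

Run:
```python
from h import *
s=st(); goal([.5385,-.028,.243],-2.7); print(s["ft_torque"])
```

```text
t 3.2 q [-0.2089  0.2686 -0.1538  1.1474 -0.      1.0047] tcp [ 0.5392 -0.0326  0.2478] rpy [-0.6044  1.5698 -0.2472] F [ 7.1405 -1.3872 -8.6463] w 0.014694649567478889
jaw now 20.5 -> -2.7 shift [0.0097 0.0091 0.0018] turn [0.2573 0.0006 0.0002] rows 0.13389138809555876 2.696312697586954
[-0.3437 -1.8123  0.0003]
```

{"api": "play_rows", "payload": {"plan": [{"x": -0.006,"y": 0,"z": 0,"rx": 0,"ry": 0,"rz": 0,"grip": 1},{"x": -0.006,"y": 0,"z": 0,"rx": 0,"ry": 0,"rz": 0,"grip": 1}]}}

```text
t: 3.4
tcp_pos: [0.5395, -0.033, 0.2483]
orientation: [-3.121, 1.57, -2.764]
contact_force: [13.0, -3.9, -24.1]
grip_width: 0.0148
```

{"api": "play_rows", "payload": {"plan": [{"x": 0,"y": 0,"z": 0.001,"rx": -0.08,"ry": 0,"rz": 0,"grip": 1},{"x": 0,"y": 0,"z": 0.001,"rx": -0.08,"ry": 0,"rz": 0,"grip": 1}]}}

```text
t: 3.6
tcp_pos: [0.5404, -0.0335, 0.2483]
orientation: [-2.236, 1.569, -1.754]
contact_force: [14.0, -5.5, -25.3]
grip_width: 0.0144
```

{"api": "play_rows", "payload": {"plan": [{"x": 0,"y": 0,"z": 0.001,"rx": -0.06,"ry": 0,"rz": 0,"grip": 1},{"x": 0,"y": 0,"z": 0.001,"rx": -0.06,"ry": 0,"rz": 0,"grip": 1}]}}

```text
t: 3.8
tcp_pos: [0.541, -0.0332, 0.2483]
orientation: [-2.015, 1.57, -1.439]
contact_force: [14.3, -5.8, -23.7]
grip_width: 0.015
```

{"api": "play_rows", "payload": {"plan": [{"x": 0,"y": 0,"z": 0.001,"rx": -0.06,"ry": 0,"rz": 0,"grip": 1},{"x": 0,"y": 0,"z": 0.001,"rx": -0.06,"ry": 0,"rz": 0,"grip": 1}]}}

```text
t: 4.0
tcp_pos: [0.5409, -0.0318, 0.2492]
orientation: [1.005, 1.569, 1.678]
contact_force: [10.2, -1.6, -14.9]
grip_width: 0.0147
```

{"api": "play_rows", "payload": {"plan": [{"x": 0,"y": 0,"z": 0.001,"rx": -0.03,"ry": 0,"rz": 0,"grip": 1},{"x": 0,"y": 0,"z": 0.001,"rx": -0.03,"ry": 0,"rz": 0,"grip": 1}]}}

```text
t: 4.2
tcp_pos: [0.541, -0.0315, 0.251]
orientation: [-0.892, 1.57, -0.172]
contact_force: [6.0, -0.1, -5.4]
grip_width: 0.0146
```

Run:
```python
from h import *
s=st(); goal([.5385,-.028,.243],-2.7); print(s["ft_torque"])
```

```text
t 4.2 q [-0.2064  0.2702 -0.1438  1.156   0.      0.6451] tcp [ 0.541  -0.0315  0.251 ] rpy [-0.8915  1.57   -0.1723] F [ 6.0163 -0.1259 -5.3934] w 0.014582108244608205
jaw now 41.2 -> -2.7 shift [0.0159 0.0086 0.001 ] turn [0.4879 0.0004 0.0002] rows 0.181007526265779 5.111849694217934
[-0.2399 -1.507  -0.0216]
```

{"api": "play_rows", "payload": {"plan": [{"x": 0,"y": 0,"z": 0,"rx": -0.03,"ry": 0,"rz": 0,"grip": 1},{"x": -0.008,"y": 0,"z": 0,"rx": -0.03,"ry": 0,"rz": 0,"grip": 1},{"x": -0.016,"y": 0,"z": 0,"rx": -0.03,"ry": 0,"rz": 0,"grip": 1},{"x": -0.024,"y": 0,"z": 0,"rx": -0.03,"ry": 0,"rz": 0,"grip": 1}]}}

```text
t: 4.6
tcp_pos: [0.541, -0.0311, 0.2634]
orientation: [-0.257, 1.569, 0.509]
contact_force: [5.4, 0.6, -6.3]
grip_width: 0.0148
```

Run:
```python
from h import *
s=st(); goal([.5385,-.028,.36]); print(s["ft_torque"])
```

```text
t 4.6 q [-0.206   0.2635 -0.1216  1.1845  0.001   0.5988] tcp [ 0.541  -0.0311  0.2634] rpy [-0.2568  1.5693  0.5092] F [ 5.403   0.575  -6.3438] w 0.014815609665702174
jaw now 43.9 -> 43.9 shift [-0.1933  0.0078  0.0011] turn [-0.      0.0009  0.0002] rows 1.9342884081740102 0.010097360664999852
[ 0.0348 -1.6778  0.0052]
```

{"api": "play_rows", "payload": {"plan": [{"x": -0.04,"y": 0,"z": 0,"rx": 0,"ry": 0,"rz": 0,"grip": 1},{"x": -0.08,"y": 0,"z": 0,"rx": 0,"ry": 0,"rz": 0,"grip": 1},{"x": -0.12,"y": 0,"z": 0,"rx": 0,"ry": 0,"rz": 0,"grip": 1},{"x": -0.16,"y": 0,"z": 0,"rx": 0,"ry": 0,"rz": 0,"grip": 1},{"x": -0.2,"y": 0,"z": 0,"rx": 0,"ry": 0,"rz": 0,"grip": 1}]}}

```text
t: 5.1
tcp_pos: [0.5388, -0.031, 0.3635]
orientation: [2.201, 1.567, 2.966]
contact_force: [-0.3, -0.8, -2.7]
grip_width: 0.0145
```

Run:
```python
from h import *
s=st(); goal([.4744,.331,.37]); print(s["ft_torque"])
cv2.imwrite("pics/side1.png",bot.read_camera("side")); cv2.imwrite("pics/top1.png",bot.read_camera("top"))
```

```text
t 5.1 q [-0.2061  0.2376  0.0892  1.4265 -0.0001  0.5988] tcp [ 0.5388 -0.031   0.3635] rpy [2.2006 1.5667 2.9665] F [-0.2884 -0.759  -2.6912] w 0.01452337442320651
jaw now 43.9 -> 43.9 shift [-0.012   0.6111  0.4089] turn [-0.     -0.0015 -0.0021] rows 7.353832783143349 0.027431522521015782
[-0.0154 -0.1174  0.0733]
```

View pics/side1.png

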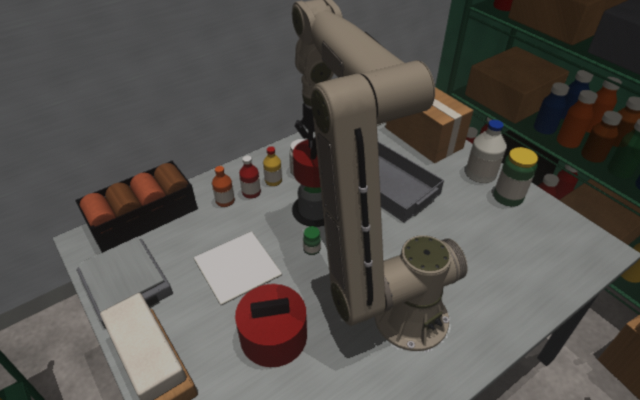

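The cover is off and hangs under the gripper, clear of the green strainer at about (310,190). I now carry it to the board.

{"api": "play_rows", "payload": {"plan": [{"x": -0.005,"y": 0.05,"z": 0.033,"rx": 0,"ry": 0,"rz": 0,"grip": 1},{"x": -0.01,"y": 0.12,"z": 0.08,"rx": 0,"ry": 0,"rz": 0,"grip": 1},{"x": -0.01,"y": 0.19,"z": 0.127,"rx": 0,"ry": 0,"rz": 0,"grip": 1},{"x": -0.01,"y": 0.26,"z": 0.174,"rx": 0,"ry": 0,"rz": 0,"grip": 1},{"x": -0.01,"y": 0.33,"z": 0.221,"rx": 0,"ry": 0,"rz": 0,"grip": 1}]}}

```text
t: 5.7
tcp_pos: [0.5038, 0.1656, 0.3669]
orientation: [2.579, 1.567, -2.938]
contact_force: [1.9, 0.2, -3.1]
grip_width: 0.0147
```

{"api": "play_rows", "payload": {"plan": [{"x": 0,"y": 0.07,"z": 0.047,"rx": 0,"ry": 0,"rz": 0,"grip": 1},{"x": 0,"y": 0.14,"z": 0.094,"rx": 0,"ry": 0,"rz": 0,"grip": 1},{"x": 0,"y": 0.2,"z": 0.134,"rx": 0,"ry": 0,"rz": 0,"grip": 1},{"x": 0,"y": 0.25,"z": 0.167,"rx": 0,"ry": 0,"rz": 0,"grip": 1},{"x": 0,"y": 0.28,"z": 0.188,"rx": 0,"ry": 0,"rz": 0,"grip": 1}]}}

```text
t: 6.2
tcp_pos: [0.4743, 0.3322, 0.3665]
orientation: [2.76, 1.567, -2.755]
contact_force: [0.0, 0.0, -2.3]
grip_width: 0.0148
```

Run:
```python
from h import *
s=st(); goal([.4744,.331,.2])
cv2.imwrite("pics/top2.png",bot.read_camera("top")); cv2.imwrite("pics/side2.png",bot.read_camera("side"))
im=bot.read_camera("wrist"); cv2.imwrite("pics/w2.png",im)
t=cv2.imread("pics/top2.png")
a=np.hstack([t[110:270,150:470],cv2.imread("pics/side2.png")[100:260,180:500]]); cv2.imwrite("pics/m2.png",cv2.resize(np.vstack([a[:,:320],a[:,320:]]),None,fx=1.8,fy=1.8,interpolation=2))
```

```text
t 6.2 q [0.4723 0.3175 0.2038 1.4613 0.0004 1.2748] tcp [0.4743 0.3322 0.3665] rpy [ 2.7599  1.5666 -2.755 ] F [ 0.0185  0.0127 -2.3204] w 0.014800990863735439
jaw now 44.0 -> 44.0 shift [ 0.3329 -0.0024 -0.0002] turn [-0.     -0.0025 -0.001 ] rows 3.3294095405744106 0.028068623817368042
```

View pics/m2.png

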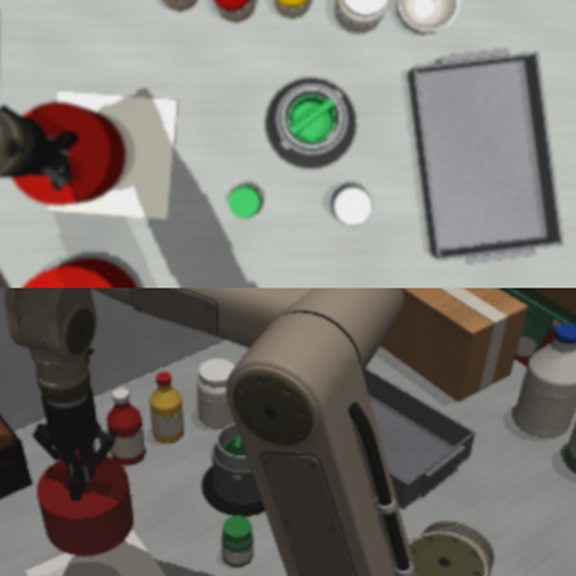

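{"api": "play_rows", "payload": {"plan": [{"x": 0.06,"y": -0.002,"z": 0,"rx": 0,"ry": 0,"rz": 0,"grip": 1},{"x": 0.14,"y": -0.002,"z": 0,"rx": 0,"ry": 0,"rz": 0,"grip": 1},{"x": 0.22,"y": -0.002,"z": 0,"rx": 0,"ry": 0,"rz": 0,"grip": 1},{"x": 0.29,"y": -0.002,"z": 0,"rx": 0,"ry": 0,"rz": 0,"grip": 1},{"x": 0.33,"y": -0.002,"z": 0,"rx": 0,"ry": 0,"rz": 0,"grip": 1}]}}

```text
t: 6.85
tcp_pos: [0.4747, 0.3271, 0.1995]
orientation: [2.932, 1.564, -2.587]
contact_force: [0.4, -0.7, -2.9]
grip_width: 0.0146
```

{"api": "play_rows", "payload": {"plan": [{"x": 0.004,"y": 0,"z": 0,"rx": 0,"ry": 0,"rz": 0,"grip": 1},{"x": 0.01,"y": 0,"z": 0,"rx": 0,"ry": 0,"rz": 0,"grip": 1},{"x": 0.016,"y": 0,"z": 0,"rx": 0,"ry": 0,"rz": 0,"grip": 1}]}}

```text
t: 7.15
tcp_pos: [0.4776, 0.3295, 0.197]
orientation: [-0.389, 1.568, 0.377]
contact_force: [-0.2, 0.4, -2.6]
grip_width: 0.0146
```

{"api": "play_rows", "payload": {"plan": [{"x": 0.005,"y": 0,"z": 0,"rx": 0,"ry": 0,"rz": 0,"grip": 1},{"x": 0.01,"y": 0,"z": 0,"rx": 0,"ry": 0,"rz": 0,"grip": 1},{"x": 0.01,"y": 0,"z": 0,"rx": 0,"ry": 0,"rz": 0,"grip": 1}]}}

```text
t: 7.45
tcp_pos: [0.4767, 0.3296, 0.191]
orientation: [-0.577, 1.57, 0.189]
contact_force: [-0.3, -0.5, -2.9]
grip_width: 0.0151
```

{"api": "play_rows", "payload": {"plan": [{"x": 0.004,"y": 0,"z": 0,"rx": 0,"ry": 0,"rz": 0,"grip": 1},{"x": 0.008,"y": 0,"z": 0,"rx": 0,"ry": 0,"rz": 0,"grip": 1},{"x": 0.008,"y": 0,"z": 0,"rx": 0,"ry": 0,"rz": 0,"grip": 1}]}}

```text
t: 7.75
tcp_pos: [0.4769, 0.3298, 0.1872]
orientation: [-0.366, 1.57, 0.4]
contact_force: [0.0, 1.2, 0.2]
grip_width: 0.0154
```

Run:
```python
from h import *
s=st()
```

```text
t 7.75 q [ 0.4666  0.3805 -0.1501  1.0392 -0.0001  1.2712] tcp [0.4769 0.3298 0.1872] rpy [-0.366   1.5698  0.4002] F [0.0212 1.2091 0.2029] w 0.015415549036399284
```

{"api": "play_rows", "payload": {"plan": [{"x": 0.002,"y": 0,"z": 0,"rx": 0,"ry": 0,"rz": 0,"grip": 1},{"x": 0.002,"y": 0,"z": 0,"rx": 0,"ry": 0,"rz": 0,"grip": 0.3},{"x": 0.002,"y": 0,"z": 0,"rx": 0,"ry": 0,"rz": 0,"grip": -1},{"x": 0.002,"y": 0,"z": 0,"rx": 0,"ry": 0,"rz": 0,"grip": -1},{"x": 0.002,"y": 0,"z": 0,"rx": 0,"ry": 0,"rz": 0,"grip": -1}]}}

```text
t: 8.25
tcp_pos: [0.4767, 0.3295, 0.1856]
orientation: [-2.762, 1.571, -1.996]
contact_force: [-1.3, -0.3, -0.7]
grip_width: 0.0724
```

{"api": "play_rows", "payload": {"plan": [{"x": 0,"y": 0,"z": 0,"rx": 0,"ry": 0,"rz": 0,"grip": -1},{"x": -0.03,"y": 0,"z": 0,"rx": 0,"ry": 0,"rz": 0,"grip": -1},{"x": -0.1,"y": 0,"z": 0,"rx": 0,"ry": 0,"rz": 0,"grip": -1},{"x": -0.2,"y": 0,"z": 0,"rx": 0,"ry": 0,"rz": 0,"grip": -1},{"x": -0.27,"y": 0,"z": 0,"rx": 0,"ry": 0,"rz": 0,"grip": -1}]}}

```text
t: 8.75
tcp_pos: [0.4769, 0.3297, 0.3235]
orientation: [-0.336, 1.569, 0.43]
contact_force: [0.7, -0.6, -0.7]
grip_width: 0.0855
```

Run:
```python
from h import *
s=st()
im=bot.read_camera("top"); cv2.imwrite("pics/top3.png",im); hsv=cv2.cvtColor(im,cv2.COLOR_BGR2HSV).astype(int);H,S,V=hsv[...,0],hsv[...,1],hsv[...,2]
# can / liner / strainer seen before arm covers it
cv2.imwrite("pics/c3.png",cv2.resize(im[140:210,285:365],None,fx=8,fy=8,interpolation=2))
g=((H>45)&(H<80)&(S>100)).astype(np.uint8); g[:, :300]=0; g[:,350:]=0; g[:150]=0; g[200:]=0
gb=(g&(V>200)).astype(np.uint8)
print("green",cv2.minEnclosingCircle(cv2.findNonZero(g)),V[g>0].min(),V[g>0].max(), cv2.boundingRect(g))
goal([.5385,-.028,.33])
```

```text
t 8.75 q [ 0.4665  0.317   0.0991  1.3509 -0.0001  1.2713] tcp [0.4769 0.3297 0.3235] rpy [-0.3362  1.5688  0.4298] F [ 0.7326 -0.596  -0.6542] w 0.08548050825431999
green ((323.2108459472656, 174.8373565673828), 14.156657218933105) 79 199 (311, 163, 26, 26)
jaw now 43.9 -> 43.9 shift [-0.0032 -0.6001 -0.4103] turn [-0.      0.0065  0.0021] rows 7.269619283322269 0.07134198826687965
```

View pics/c3.png

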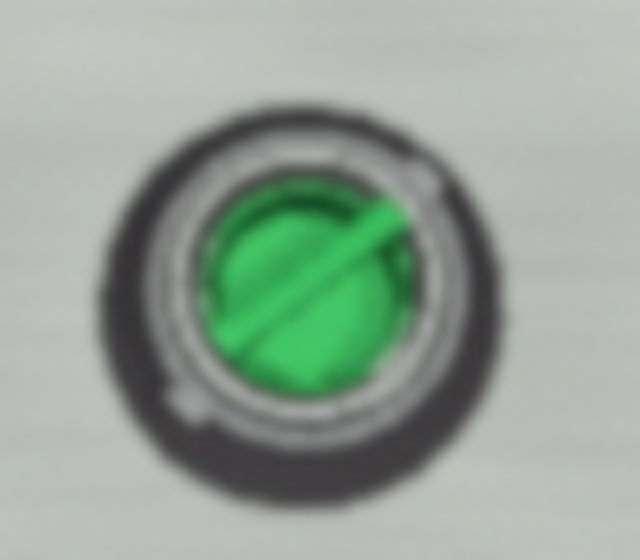

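{"api": "play_rows", "payload": {"plan": [{"x": -0.01,"y": -0.6,"z": -0.41,"rx": 0.09,"ry": 0,"rz": 0,"grip": -1},{"x": -0.01,"y": -0.6,"z": -0.41,"rx": 0.09,"ry": 0,"rz": 0,"grip": -1},{"x": -0.01,"y": -0.6,"z": -0.41,"rx": 0.09,"ry": 0,"rz": 0,"grip": -1},{"x": -0.01,"y": -0.6,"z": -0.41,"rx": 0.09,"ry": 0,"rz": 0,"grip": -1},{"x": -0.01,"y": -0.6,"z": -0.41,"rx": 0.09,"ry": 0,"rz": 0,"grip": -1}]}}

```text
t: 9.3
tcp_pos: [0.518, 0.0813, 0.3241]
orientation: [-0.931, 1.57, -0.306]
contact_force: [1.5, 0.0, 0.3]
grip_width: 0.0853
```

Run:
```python
from h import *
a,b=(onz("top",285+u/8,140+v/8,.151) for u,v in((220,345),(405,212)))
m=(a+b)/2; print(a,b,m,np.linalg.norm(a-b),"jaw",np.degrees(np.arctan2(*(b-a)[1::-1]))+90)
cc=onz("top",285+308/8,140+290/8,.13); print("rim c",cc)
st(); goal([.5385,-.028,.30],35.7)
# cover on board check
im=cv2.imread("pics/top3.png")
```

```text
[0.514  0.0031 0.151 ] [ 0.5633 -0.0635  0.151 ] [ 0.5386 -0.0302  0.151 ] 0.08292601205848647 jaw 36.550757540122895
rim c [ 0.5362 -0.0291  0.13  ]
t 9.3 q [ 0.0025  0.2092 -0.0427  1.3186 -0.0001  0.9482] tcp [0.518  0.0813 0.3241] rpy [-0.9309  1.5704 -0.3058] F [1.472  0.0101 0.3063] w 0.08527704455443465
jaw now 35.8 -> 35.7 shift [ 0.0483 -0.2012 -0.0947] turn [0.0013 0.0001 0.0002] rows 2.2751725098420414 0.013723415761042738
```

{"api": "play_rows", "payload": {"plan": [{"x": 0.04,"y": -0.203,"z": -0.096,"rx": -0.01,"ry": 0,"rz": 0,"grip": -0.18},{"x": 0.05,"y": -0.203,"z": -0.096,"rx": -0.01,"ry": 0,"rz": 0,"grip": -0.18},{"x": 0.05,"y": -0.203,"z": -0.096,"rx": -0.01,"ry": 0,"rz": 0,"grip": -0.18},{"x": 0.05,"y": -0.203,"z": -0.096,"rx": -0.01,"ry": 0,"rz": 0,"grip": -0.18},{"x": 0.05,"y": -0.203,"z": -0.096,"rx": -0.01,"ry": 0,"rz": 0,"grip": -0.18}]}}

```text
t: 9.8
tcp_pos: [0.5383, -0.027, 0.2991]
orientation: [1.777, 1.57, 2.417]
contact_force: [0.0, 0.5, -0.6]
grip_width: 0.0504
```

Run:
```python
from h import *
st(); goal([.538,-.029,.202],36.5)
im=bot.read_camera("wrist"); cv2.imwrite("pics/w4.png",im); print(proj("wrist",[.538,-.029,.151]))
a=onz("wrist",0,0,.151)
```

```text
t 9.8 q [-0.1992  0.2451 -0.0577  1.2688  0.0005  0.7316] tcp [ 0.5383 -0.027   0.2991] rpy [1.7775 1.5699 2.4174] F [ 0.0077  0.5273 -0.6335] w 0.05044281092166268
jaw now 36.7 -> 36.5 shift [ 0.1941 -0.0031 -0.0029] turn [ 0.0018 -0.0001 -0.0006] rows 1.9418041408493214 0.020281779711397607
[313.7274 214.4796]
```

View pics/w4.png

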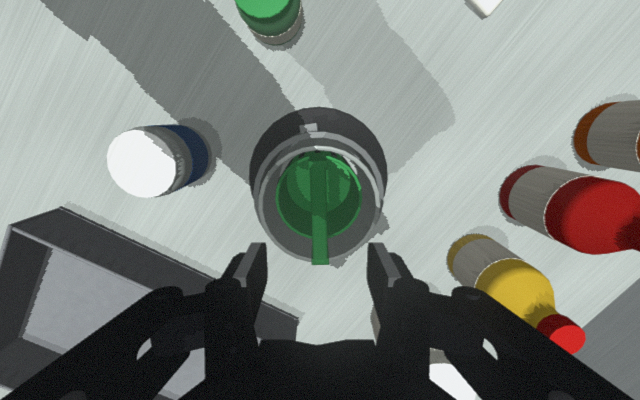

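{"api": "play_rows", "payload": {"plan": [{"x": 0.08,"y": -0.003,"z": 0.003,"rx": 0,"ry": 0,"rz": 0,"grip": -0.18},{"x": 0.15,"y": -0.003,"z": 0.003,"rx": 0,"ry": 0,"rz": 0,"grip": -0.18},{"x": 0.192,"y": -0.003,"z": 0.003,"rx": 0,"ry": 0,"rz": 0,"grip": -0.18},{"x": 0.192,"y": -0.003,"z": 0.003,"rx": 0,"ry": 0,"rz": 0,"grip": -0.18},{"x": 0.192,"y": -0.003,"z": 0.003,"rx": 0,"ry": 0,"rz": 0,"grip": -0.18}], "newtons": 40}}

```text
t: 10.35
tcp_pos: [0.5407, -0.0263, 0.204]
orientation: [-0.411, 1.571, 0.232]
contact_force: [-0.5, 0.8, 0.0]
grip_width: 0.0506
```

{"api": "play_rows", "payload": {"plan": [{"x": 0,"y": 0,"z": 0,"rx": 0,"ry": 0,"rz": 0,"grip": 1},{"x": 0,"y": 0,"z": 0,"rx": 0,"ry": 0,"rz": 0,"grip": 1},{"x": 0,"y": 0,"z": 0,"rx": 0,"ry": 0,"rz": 0,"grip": 1},{"x": 0,"y": 0,"z": 0,"rx": 0,"ry": 0,"rz": 0,"grip": 1},{"x": 0,"y": 0,"z": 0,"rx": 0,"ry": 0,"rz": 0,"grip": 1}]}}

```text
t: 10.85
tcp_pos: [0.5411, -0.0277, 0.2046]
orientation: [-0.72, 1.569, -0.079]
contact_force: [-0.8, 1.2, 6.2]
grip_width: 0.011
```

Run:
```python
from h import *
st(); goal([.538,-.029,.202],36.5)
```

```text
t 10.85 q [-0.1995  0.2984 -0.2238  1.0466  0.0003  0.731 ] tcp [ 0.5411 -0.0277  0.2046] rpy [-0.7196  1.5687 -0.0793] F [-0.7705  1.2141  6.1506] w 0.011021072650409292
jaw now 36.7 -> 36.5 shift [ 0.0053  0.0016 -0.0065] turn [0.0021 0.001  0.0009] rows 0.08542806404027002 0.025802068011438837
```

{"api": "play_rows", "payload": {"plan": [{"x": -0.02,"y": 0,"z": 0,"rx": 0,"ry": 0,"rz": 0,"grip": 1},{"x": -0.06,"y": 0,"z": 0,"rx": 0,"ry": 0,"rz": 0,"grip": 1},{"x": -0.1,"y": 0,"z": 0,"rx": 0,"ry": 0,"rz": 0,"grip": 1},{"x": -0.15,"y": 0,"z": 0,"rx": 0,"ry": 0,"rz": 0,"grip": 1},{"x": -0.2,"y": 0,"z": 0,"rx": 0,"ry": 0,"rz": 0,"grip": 1}]}}

```text
t: 11.35
tcp_pos: [0.5402, -0.0277, 0.3041]
orientation: [2.452, 1.57, 3.092]
contact_force: [0.5, -0.4, -1.4]
grip_width: 0.0109
```

{"api": "play_rows", "payload": {"plan": [{"x": -0.05,"y": 0,"z": 0,"rx": 0,"ry": 0,"rz": 0,"grip": 1},{"x": -0.09,"y": 0,"z": 0,"rx": 0,"ry": 0,"rz": 0,"grip": 1},{"x": -0.1,"y": 0,"z": 0,"rx": 0,"ry": 0,"rz": 0,"grip": 1},{"x": -0.1,"y": 0,"z": 0,"rx": 0,"ry": 0,"rz": 0,"grip": 1}]}}

```text
t: 11.75
tcp_pos: [0.5409, -0.0277, 0.3538]
orientation: [-0.9, 1.569, -0.26]
contact_force: [0.3, 0.4, -2.0]
grip_width: 0.0114
```

Run:
```python
from h import *
st(); c=np.array([.4835,-.332]); l=np.array([.991,.135]); p=c+.08*l; print(p,c-.07*l)
goal([*p,.35])
im=bot.read_camera("side"); cv2.imwrite("pics/s5.png",im)
im=bot.read_camera("top"); cv2.imwrite("pics/top5.png",im)
```

```text
t 11.75 q [-0.1995  0.2378  0.0661  1.3977 -0.0001  0.7311] tcp [ 0.5409 -0.0277  0.3538] rpy [-0.9004  1.5695 -0.2602] F [ 0.3365  0.3525 -1.9598] w 0.011356135843013948
[ 0.5628 -0.3212] [ 0.4141 -0.3415]
jaw now 36.7 -> 36.7 shift [ 0.0079 -0.4969 -0.3155] turn [-0.      0.0005  0.0007] rows 5.8860125686314175 0.008921136377059012
```

{"api": "play_rows", "payload": {"plan": [{"x": 0,"y": -0.05,"z": -0.032,"rx": 0,"ry": 0,"rz": 0,"grip": 1},{"x": 0,"y": -0.12,"z": -0.076,"rx": 0,"ry": 0,"rz": 0,"grip": 1},{"x": 0,"y": -0.19,"z": -0.12,"rx": 0,"ry": 0,"rz": 0,"grip": 1},{"x": 0,"y": -0.26,"z": -0.165,"rx": 0,"ry": 0,"rz": 0,"grip": 1},{"x": 0,"y": -0.33,"z": -0.21,"rx": 0,"ry": 0,"rz": 0,"grip": 1}]}}

```text
t: 12.35
tcp_pos: [0.5545, -0.224, 0.3515]
orientation: [1.975, 1.568, 2.616]
contact_force: [-0.3, 0.9, -1.8]
grip_width: 0.0111
```

{"api": "play_rows", "payload": {"plan": [{"x": 0,"y": -0.06,"z": -0.038,"rx": 0,"ry": 0,"rz": 0,"grip": 1},{"x": 0,"y": -0.11,"z": -0.07,"rx": 0,"ry": 0,"rz": 0,"grip": 1},{"x": 0,"y": -0.15,"z": -0.095,"rx": 0,"ry": 0,"rz": 0,"grip": 1},{"x": 0,"y": -0.167,"z": -0.106,"rx": 0,"ry": 0,"rz": 0,"grip": 1},{"x": 0,"y": -0.167,"z": -0.106,"rx": 0,"ry": 0,"rz": 0,"grip": 1}]}}

```text
t: 12.85
tcp_pos: [0.562, -0.3222, 0.3514]
orientation: [1.852, 1.568, 2.491]
contact_force: [-0.0, 0.4, -2.8]
grip_width: 0.0114
```

Run:
```python
from h import *
s=st(); c=np.array([.4835,-.332]); l=np.array([.991,.135]); p=c+.08*l
goal([*p,.20])
a=bot.read_camera("top"); b=bot.read_camera("side"); cv2.imwrite("pics/top6.png",a)
cv2.imwrite("pics/m6.png",cv2.resize(np.vstack([a[110:270,280:500],b[100:260,280:500]]),None,fx=1.8,fy=1.8,interpolation=2))
```

```text
t 12.85 q [-0.6444  0.4623  0.381   1.4923  0.      0.2878] tcp [ 0.562  -0.3222  0.3514] rpy [1.8521 1.568  2.4907] F [-0.035   0.3712 -2.7782] w 0.011379366770479012
jaw now 36.6 -> 36.6 shift [ 0.3027 -0.      0.0027] turn [-0.     -0.0005 -0.0017] rows 3.0271216888995243 0.018565467997694787
```

View pics/m6.png

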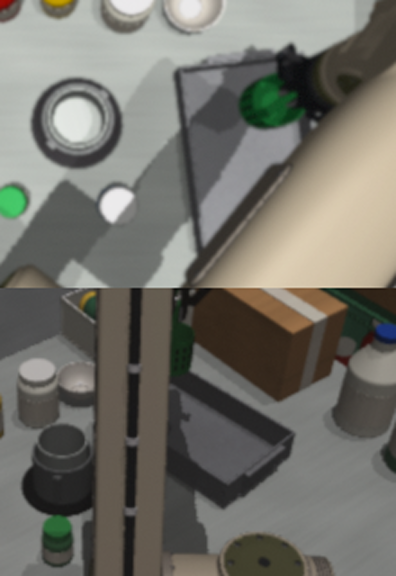

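{"api": "play_rows", "payload": {"plan": [{"x": 0.05,"y": 0,"z": 0.002,"rx": 0,"ry": 0,"rz": 0,"grip": 1},{"x": 0.12,"y": 0,"z": 0.002,"rx": 0,"ry": 0,"rz": 0,"grip": 1},{"x": 0.19,"y": 0,"z": 0.002,"rx": 0,"ry": 0,"rz": 0,"grip": 1},{"x": 0.26,"y": 0,"z": 0.002,"rx": 0,"ry": 0,"rz": 0,"grip": 1},{"x": 0.3,"y": 0,"z": 0.002,"rx": 0,"ry": 0,"rz": 0,"grip": 1}]}}

```text
t: 13.45
tcp_pos: [0.5622, -0.3178, 0.2004]
orientation: [1.783, 1.567, 2.426]
contact_force: [0.4, 0.4, -2.6]
grip_width: 0.0107
```

{"api": "play_rows", "payload": {"plan": [{"x": 0.005,"y": 0,"z": 0,"rx": 0,"ry": 0,"rz": 0,"grip": 1},{"x": 0.01,"y": 0,"z": 0,"rx": 0,"ry": 0,"rz": 0,"grip": 1},{"x": 0.01,"y": 0,"z": 0,"rx": 0,"ry": 0,"rz": 0,"grip": 1}]}}

```text
t: 13.75
tcp_pos: [0.564, -0.3204, 0.1999]
orientation: [-1.271, 1.568, -0.629]
contact_force: [0.5, 0.4, -2.3]
grip_width: 0.0111
```

{"api": "play_rows", "payload": {"plan": [{"x": 0.004,"y": 0,"z": 0,"rx": 0,"ry": 0,"rz": 0,"grip": 1},{"x": 0.008,"y": 0,"z": 0,"rx": 0,"ry": 0,"rz": 0,"grip": 1},{"x": 0.008,"y": 0,"z": 0,"rx": 0,"ry": 0,"rz": 0,"grip": 1}]}}

```text
t: 14.05
tcp_pos: [0.5633, -0.3208, 0.1947]
orientation: [-1.34, 1.57, -0.7]
contact_force: [-0.6, 0.1, -3.4]
grip_width: 0.011
```

{"api": "play_rows", "payload": {"plan": [{"x": 0.004,"y": 0,"z": 0,"rx": 0,"ry": 0,"rz": 0,"grip": 1},{"x": 0.008,"y": 0,"z": 0,"rx": 0,"ry": 0,"rz": 0,"grip": 1},{"x": 0.008,"y": 0,"z": 0,"rx": 0,"ry": 0,"rz": 0,"grip": 1}]}}

```text
t: 14.35
tcp_pos: [0.563, -0.3206, 0.1898]
orientation: [1.959, 1.57, 2.599]
contact_force: [0.1, 0.4, -2.9]
grip_width: 0.0109
```

{"api": "play_rows", "payload": {"plan": [{"x": 0.003,"y": 0,"z": 0,"rx": 0,"ry": 0,"rz": 0,"grip": 1},{"x": 0.003,"y": 0,"z": 0,"rx": 0,"ry": 0,"rz": 0,"grip": 1}]}}

```text
t: 14.55
tcp_pos: [0.5633, -0.3207, 0.189]
orientation: [-1.331, 1.57, -0.691]
contact_force: [-0.9, 0.6, -1.5]
grip_width: 0.0106
```

{"api": "play_rows", "payload": {"plan": [{"x": 0.003,"y": 0,"z": 0,"rx": 0,"ry": 0,"rz": 0,"grip": 1},{"x": 0.003,"y": 0,"z": 0,"rx": 0,"ry": 0,"rz": 0,"grip": 1}]}}

```text
t: 14.75
tcp_pos: [0.5634, -0.3207, 0.1889]
orientation: [-1.269, 1.569, -0.629]
contact_force: [-2.2, 2.0, 6.6]
grip_width: 0.0108
```

{"api": "play_rows", "payload": {"plan": [{"x": 0.002,"y": 0,"z": 0,"rx": 0,"ry": 0,"rz": 0,"grip": 1},{"x": 0.002,"y": 0,"z": 0,"rx": 0,"ry": 0,"rz": 0,"grip": 1}]}}

```text
t: 14.95
tcp_pos: [0.5635, -0.3208, 0.1889]
orientation: [-1.297, 1.568, -0.656]
contact_force: [-4.2, 4.4, 10.3]
grip_width: 0.0112
```

{"api": "play_rows", "payload": {"plan": [{"x": -0.003,"y": 0,"z": 0,"rx": 0,"ry": 0,"rz": 0,"grip": 0.3},{"x": -0.003,"y": 0,"z": 0,"rx": 0,"ry": 0,"rz": 0,"grip": -0.2},{"x": -0.003,"y": 0,"z": 0,"rx": 0,"ry": 0,"rz": 0,"grip": -0.2},{"x": -0.003,"y": 0,"z": 0,"rx": 0,"ry": 0,"rz": 0,"grip": -0.2},{"x": -0.003,"y": 0,"z": 0,"rx": 0,"ry": 0,"rz": 0,"grip": -0.2}]}}

```text
t: 15.45
tcp_pos: [0.5631, -0.3207, 0.1874]
orientation: [2.044, 1.57, 2.684]
contact_force: [0.1, -0.4, 0.5]
grip_width: 0.0513
```

{"api": "play_rows", "payload": {"plan": [{"x": -0.03,"y": 0,"z": 0,"rx": 0,"ry": 0,"rz": 0,"grip": -0.2},{"x": -0.09,"y": 0,"z": 0,"rx": 0,"ry": 0,"rz": 0,"grip": -0.2},{"x": -0.17,"y": 0,"z": 0,"rx": 0,"ry": 0,"rz": 0,"grip": -0.2},{"x": -0.25,"y": 0,"z": 0,"rx": 0,"ry": 0,"rz": 0,"grip": -0.2},{"x": -0.25,"y": 0,"z": 0,"rx": 0,"ry": 0,"rz": 0,"grip": -0.2}]}}

```text
t: 15.95
tcp_pos: [0.5649, -0.3219, 0.3195]
orientation: [-1.287, 1.56, -0.647]
contact_force: [1.1, -0.1, 0.5]
grip_width: 0.0511
```

Run:
```python
from h import *
s=st(); 
im=cv2.imread("pics/top6.png"); hsv=cv2.cvtColor(im,cv2.COLOR_BGR2HSV).astype(int); V=hsv[...,2];S=hsv[...,1]
# liner interior: bright blob inside can
m=((V>205)&(S<40)).astype(np.uint8); m[:155]=0;m[195:]=0;m[:,305:]=m[:,305:];m[:,:305]=0;m[:,342:]=0
print("liner px",cv2.minEnclosingCircle(cv2.findNonZero(m)))
cv2.imwrite("pics/c7.png",cv2.resize(im[150:200,295:350],None,fx=10,fy=10,interpolation=2))
goal([.49,-.028,.30])
print(proj("top",[.5385,-.029,.132]))
```

```text
t 15.95 q [-0.6413  0.4557  0.2935  1.3979 -0.0001  0.2891] tcp [ 0.5649 -0.3219  0.3195] rpy [-1.2871  1.5601 -0.6467] F [ 1.084  -0.061   0.5036] w 0.05111953018296518
liner px ((321.18878173828125, 176.35891723632812), 11.7017240524292)
jaw now 36.7 -> 36.7 shift [0.0339 0.5612 0.231 ] turn [-0.      0.0019  0.0066] rows 6.0782756898819486 0.07160322613575486
[323.4888 175.4062]
```

View pics/c7.png

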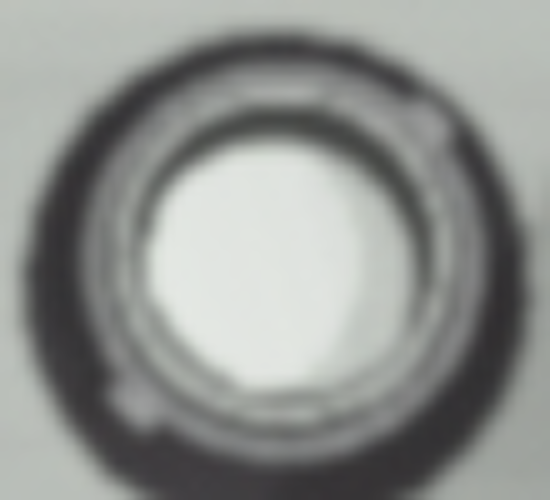

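{"api": "play_rows", "payload": {"plan": [{"x": 0.03,"y": 0.561,"z": 0.231,"rx": 0.408,"ry": 0,"rz": 0,"grip": 0},{"x": 0.03,"y": 0.561,"z": 0.231,"rx": 0.408,"ry": 0,"rz": 0,"grip": 0},{"x": 0.03,"y": 0.561,"z": 0.231,"rx": 0.408,"ry": 0,"rz": 0,"grip": 0},{"x": 0.03,"y": 0.561,"z": 0.231,"rx": 0.408,"ry": 0,"rz": 0,"grip": 0},{"x": 0.03,"y": 0.561,"z": 0.231,"rx": 0.408,"ry": 0,"rz": 0,"grip": 0}]}}

```text
t: 16.45
tcp_pos: [0.5007, -0.0776, 0.2996]
orientation: [2.673, 1.57, 2.668]
contact_force: [0.7, 0.5, 0.6]
grip_width: 0.0427
```

Run:
```python
from h import *
s=st(); goal([.4905,-.029,.28],0)
```

```text
t 16.45 q [-0.3125  0.1825 -0.1358  1.2529  0.0001  1.2635] tcp [ 0.5007 -0.0776  0.2996] rpy [2.6733 1.5704 2.6681] F [0.6532 0.4576 0.6073] w 0.042690899340681314
jaw now -0.3 -> 0.0 shift [ 0.0393  0.0972 -0.0208] turn [-0.0033 -0.0002 -0.0001] rows 1.0686925029280279 0.03457712473734165
```

{"api": "play_rows", "payload": {"plan": [{"x": 0.04,"y": 0.094,"z": -0.02,"rx": 0,"ry": 0,"rz": 0,"grip": 0},{"x": 0.04,"y": 0.094,"z": -0.02,"rx": 0,"ry": 0,"rz": 0,"grip": 0},{"x": 0.04,"y": 0.094,"z": -0.02,"rx": 0,"ry": 0,"rz": 0,"grip": 0},{"x": 0.04,"y": 0.094,"z": -0.02,"rx": 0,"ry": 0,"rz": 0,"grip": 0}]}}

```text
t: 16.85
tcp_pos: [0.4923, -0.033, 0.2806]
orientation: [-0.742, 1.57, -0.743]
contact_force: [0.3, -0.5, 0.2]
grip_width: 0.0427
```

Run:
```python
from h import *
s=st(); goal([.4905,-.029,.180],0)
im=bot.read_camera("wrist"); cv2.imwrite("pics/w8.png",im); print(proj("wrist",[.4905,-.029,.132]),proj("wrist",[.5385,-.029,.132]))
```

```text
t 16.85 q [-0.2296  0.1639 -0.2057  1.2003 -0.0005  1.3421] tcp [ 0.4923 -0.033   0.2806] rpy [-0.7425  1.5697 -0.7434] F [ 0.283  -0.5368  0.1776] w 0.04268754456436763
jaw now -0.1 -> 0.0 shift [ 0.2011  0.0082 -0.0037] turn [-0.0006  0.0005  0.0005] rows 2.013146569425064 0.009192993641028175
[313.0509 206.4468] [376.9682 206.4416]
```

View pics/w8.png

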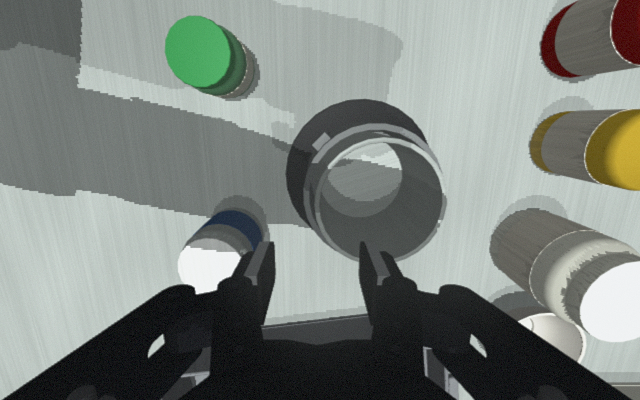

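{"api": "play_rows", "payload": {"plan": [{"x": 0.06,"y": 0.011,"z": -0.002,"rx": 0,"ry": 0,"rz": 0,"grip": 0},{"x": 0.12,"y": 0.011,"z": -0.002,"rx": 0,"ry": 0,"rz": 0,"grip": 0},{"x": 0.17,"y": 0.011,"z": -0.002,"rx": 0,"ry": 0,"rz": 0,"grip": 0},{"x": 0.195,"y": 0.011,"z": -0.002,"rx": 0,"ry": 0,"rz": 0,"grip": 0},{"x": 0.195,"y": 0.011,"z": -0.002,"rx": 0,"ry": 0,"rz": 0,"grip": 0}], "newtons": 90}}

```text
t: 17.4
tcp_pos: [0.4901, -0.0281, 0.1811]
orientation: [2.99, 1.568, 2.986]
contact_force: [0.6, 0.2, 0.5]
grip_width: 0.0428
```

Run:
```python
from h import *
s=st(); goal([.4915,-.028,.180],0)
```

```text
t 17.4 q [-0.2209  0.2296 -0.38    0.9645 -0.0002  1.3529] tcp [ 0.4901 -0.0281  0.1811] rpy [2.9895 1.5675 2.9865] F [0.6391 0.1794 0.4713] w 0.04283617140695866
jaw now -0.2 -> 0.0 shift [0.0023 0.0002 0.0028] turn [-0.0019 -0.0021 -0.0003] rows 0.036159854970864415 0.02978650726399885
```

{"api": "play_rows", "payload": {"plan": [{"x": 0,"y": 0,"z": 0.002,"rx": 0,"ry": 0,"rz": 0,"grip": 0.5},{"x": 0,"y": 0,"z": 0.002,"rx": 0,"ry": 0,"rz": 0,"grip": 0.8},{"x": 0,"y": 0,"z": 0.002,"rx": 0,"ry": 0,"rz": 0,"grip": 1},{"x": 0,"y": 0,"z": 0.002,"rx": 0,"ry": 0,"rz": 0,"grip": 1},{"x": 0,"y": 0,"z": 0.002,"rx": 0,"ry": 0,"rz": 0,"grip": 1}]}}

```text
t: 17.9
tcp_pos: [0.4927, -0.0274, 0.1843]
orientation: [-0.551, 1.567, -0.552]
contact_force: [0.0, -2.1, 5.9]
grip_width: 0.0028
```

Run:
```python
from h import *
s=st(); goal([.4915,-.028,.320],0)
```

```text
t 17.9 q [-0.2178  0.2271 -0.3748  0.9657 -0.0011  1.3537] tcp [ 0.4927 -0.0274  0.1843] rpy [-0.5511  1.5674 -0.5518] F [ 0.0132 -2.148   5.8773] w 0.0027563729970328625
jaw now -0.0 -> 0.0 shift [-0.2715 -0.0017 -0.0015] turn [-0.0005  0.0018  0.0011] rows 2.7149051394681023 0.022926772910632044
```

{"api": "play_rows", "payload": {"plan": [{"x": -0.02,"y": 0,"z": 0,"rx": 0,"ry": 0,"rz": 0,"grip": 1},{"x": -0.05,"y": 0,"z": 0,"rx": 0,"ry": 0,"rz": 0,"grip": 1},{"x": -0.08,"y": 0,"z": 0,"rx": 0,"ry": 0,"rz": 0,"grip": 1},{"x": -0.11,"y": 0,"z": 0,"rx": 0,"ry": 0,"rz": 0,"grip": 1},{"x": -0.14,"y": 0,"z": 0,"rx": 0,"ry": 0,"rz": 0,"grip": 1}]}}

```text
t: 18.4
tcp_pos: [0.4909, -0.0264, 0.2533]
orientation: [2.82, 1.569, 2.82]
contact_force: [0.6, -0.8, -3.2]
grip_width: 0.0029
```

{"api": "play_rows", "payload": {"plan": [{"x": -0.04,"y": 0,"z": 0,"rx": 0,"ry": 0,"rz": 0,"grip": 1},{"x": -0.08,"y": 0,"z": 0,"rx": 0,"ry": 0,"rz": 0,"grip": 1},{"x": -0.11,"y": 0,"z": 0,"rx": 0,"ry": 0,"rz": 0,"grip": 1},{"x": -0.12,"y": 0,"z": 0,"rx": 0,"ry": 0,"rz": 0,"grip": 1},{"x": -0.12,"y": 0,"z": 0,"rx": 0,"ry": 0,"rz": 0,"grip": 1}]}}

```text
t: 18.9
tcp_pos: [0.4916, -0.0266, 0.3133]
orientation: [0.101, 1.57, 0.1]
contact_force: [0.1, 0.1, -3.0]
grip_width: 0.003
```

Run:
```python
from h import *
s=st(); goal([.414-.046,-.3415,.315])
im=bot.read_camera("top"); cv2.imwrite("pics/top9.png",im); im=bot.read_camera("side"); cv2.imwrite("pics/s9.png",im)
# strainer in tub: green mask
im=cv2.imread("pics/top9.png"); hsv=cv2.cvtColor(im,cv2.COLOR_BGR2HSV).astype(int);H,S,V=hsv[...,0],hsv[...,1],hsv[...,2]
g=((H>45)&(H<80)&(S>100)).astype(np.uint8); g[:,:370]=0; g[:,470:]=0; g[:130]=0; g[260:]=0
print(cv2.boundingRect(g), g.sum(), proj("top",[.5633,-.3208,.129]))
cv2.imwrite("pics/m9.png",np.hstack([cv2.resize(im[120:270,280:480],None,fx=2,fy=2,interpolation=2),cv2.resize(cv2.imread("pics/s9.png")[100:250,260:460],None,fx=2,fy=2,interpolation=2)]))
```

```text
t 18.9 q [-0.2173  0.1499 -0.1418  1.2788  0.0001  1.3536] tcp [ 0.4916 -0.0266  0.3133] rpy [0.1006 1.5704 0.1004] F [ 0.0589  0.1485 -3.0359] w 0.0029739171305842023
jaw now -0.0 -> -0.0 shift [-0.0036 -0.6299 -0.2471] turn [ 0.      0.0003 -0.    ] rows 6.765943580512952 0.0026716841208738033
(400, 159, 34, 25) 620 [421.6603 168.5605]
```

View pics/m9.png

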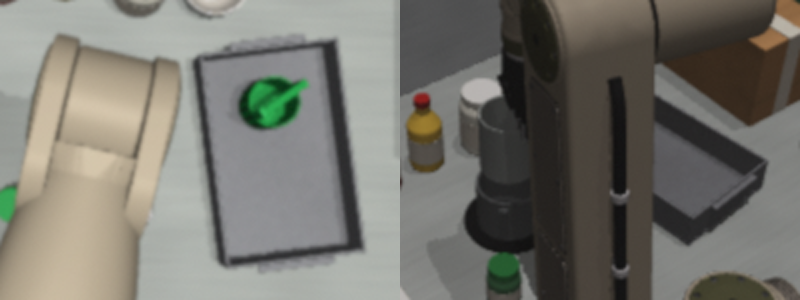

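{"api": "play_rows", "payload": {"plan": [{"x": 0,"y": -0.05,"z": -0.02,"rx": 0,"ry": 0,"rz": 0,"grip": 1},{"x": 0,"y": -0.12,"z": -0.047,"rx": 0,"ry": 0,"rz": 0,"grip": 1},{"x": 0,"y": -0.19,"z": -0.074,"rx": 0,"ry": 0,"rz": 0,"grip": 1},{"x": 0,"y": -0.26,"z": -0.101,"rx": 0,"ry": 0,"rz": 0,"grip": 1},{"x": 0,"y": -0.33,"z": -0.129,"rx": 0,"ry": 0,"rz": 0,"grip": 1}]}}

```text
t: 19.5
tcp_pos: [0.4259, -0.1926, 0.3117]
orientation: [2.567, 1.569, 2.567]
contact_force: [0.5, -0.2, -2.5]
grip_width: 0.0027
```

{"api": "play_rows", "payload": {"plan": [{"x": 0,"y": -0.07,"z": -0.028,"rx": 0,"ry": 0,"rz": 0,"grip": 1},{"x": 0,"y": -0.14,"z": -0.055,"rx": 0,"ry": 0,"rz": 0,"grip": 1},{"x": 0,"y": -0.21,"z": -0.083,"rx": 0,"ry": 0,"rz": 0,"grip": 1},{"x": 0,"y": -0.26,"z": -0.102,"rx": 0,"ry": 0,"rz": 0,"grip": 1},{"x": 0,"y": -0.3,"z": -0.118,"rx": 0,"ry": 0,"rz": 0,"grip": 1}]}}

```text
t: 20.0
tcp_pos: [0.3668, -0.343, 0.3115]
orientation: [2.362, 1.569, 2.36]
contact_force: [0.3, 0.4, -3.4]
grip_width: 0.0029
```

{"api": "play_rows", "payload": {"plan": [{"x": 0,"y": 0,"z": 0,"rx": 0,"ry": 0,"rz": 0,"grip": 1},{"x": 0,"y": 0,"z": 0,"rx": 0,"ry": 0,"rz": 0,"grip": 1}]}}

```text
t: 20.2
tcp_pos: [0.3674, -0.3416, 0.3117]
orientation: [2.137, 1.568, 2.135]
contact_force: [0.3, 0.1, -2.9]
grip_width: 0.0033
```

Run:
```python
from h import *
s=st(); goal([.366,-.3415,.19])
```

```text
t 20.2 q [-0.9092  0.1705 -0.1208  1.2821  0.0003  0.6633] tcp [ 0.3674 -0.3416  0.3117] rpy [2.1372 1.5682 2.1355] F [ 0.3361  0.1195 -2.8603] w 0.0033476202371956615
jaw now -0.1 -> -0.1 shift [ 0.2435 -0.0004 -0.0025] turn [-0.     -0.0009 -0.0014] rows 2.4347788438788305 0.01740718223829104
```

{"api": "play_rows", "payload": {"plan": [{"x": 0.04,"y": 0,"z": 0,"rx": 0,"ry": 0,"rz": 0,"grip": 1},{"x": 0.1,"y": 0,"z": 0,"rx": 0,"ry": 0,"rz": 0,"grip": 1},{"x": 0.16,"y": 0,"z": 0,"rx": 0,"ry": 0,"rz": 0,"grip": 1},{"x": 0.21,"y": 0,"z": 0,"rx": 0,"ry": 0,"rz": 0,"grip": 1},{"x": 0.24,"y": 0,"z": 0,"rx": 0,"ry": 0,"rz": 0,"grip": 1}]}}

```text
t: 20.7
tcp_pos: [0.3675, -0.3393, 0.1904]
orientation: [2.184, 1.567, 2.185]
contact_force: [-0.5, 0.6, -2.9]
grip_width: 0.0029
```

{"api": "play_rows", "payload": {"plan": [{"x": 0.004,"y": 0,"z": 0,"rx": 0,"ry": 0,"rz": 0,"grip": 1},{"x": 0.01,"y": 0,"z": 0,"rx": 0,"ry": 0,"rz": 0,"grip": 1},{"x": 0.014,"y": 0,"z": 0,"rx": 0,"ry": 0,"rz": 0,"grip": 1},{"x": 0.014,"y": 0,"z": 0,"rx": 0,"ry": 0,"rz": 0,"grip": 1}]}}

```text
t: 21.1
tcp_pos: [0.3684, -0.3419, 0.1866]
orientation: [-0.91, 1.569, -0.91]
contact_force: [0.2, -0.3, -3.2]
grip_width: 0.0029
```

{"api": "play_rows", "payload": {"plan": [{"x": 0.004,"y": 0,"z": 0,"rx": 0,"ry": 0,"rz": 0,"grip": 1},{"x": 0.008,"y": 0,"z": 0,"rx": 0,"ry": 0,"rz": 0,"grip": 1},{"x": 0.008,"y": 0,"z": 0,"rx": 0,"ry": 0,"rz": 0,"grip": 1}]}}

```text
t: 21.4
tcp_pos: [0.3679, -0.3417, 0.1819]
orientation: [-0.783, 1.571, -0.784]
contact_force: [-1.0, 0.4, -3.3]
grip_width: 0.0025
```

{"api": "play_rows", "payload": {"plan": [{"x": 0.004,"y": 0,"z": 0,"rx": 0,"ry": 0,"rz": 0,"grip": 1},{"x": 0.01,"y": 0,"z": 0,"rx": 0,"ry": 0,"rz": 0,"grip": 1},{"x": 0.01,"y": 0,"z": 0,"rx": 0,"ry": 0,"rz": 0,"grip": 1}]}}

```text
t: 21.7
tcp_pos: [0.3678, -0.3415, 0.1764]
orientation: [2.346, 1.57, 2.346]
contact_force: [-0.2, 0.7, -3.9]
grip_width: 0.0027
```

{"api": "play_rows", "payload": {"plan": [{"x": 0.003,"y": 0,"z": 0,"rx": 0,"ry": 0,"rz": 0,"grip": 1},{"x": 0.005,"y": 0,"z": 0,"rx": 0,"ry": 0,"rz": 0,"grip": 1},{"x": 0.005,"y": 0,"z": 0,"rx": 0,"ry": 0,"rz": 0,"grip": 1}]}}

```text
t: 22.0
tcp_pos: [0.3679, -0.3417, 0.1742]
orientation: [2.253, 1.571, 2.252]
contact_force: [0.0, 0.2, -4.6]
grip_width: 0.0031
```

{"api": "play_rows", "payload": {"plan": [{"x": 0.002,"y": 0,"z": 0,"rx": 0,"ry": 0,"rz": 0,"grip": 1},{"x": 0.003,"y": 0,"z": 0,"rx": 0,"ry": 0,"rz": 0,"grip": 1},{"x": 0.003,"y": 0,"z": 0,"rx": 0,"ry": 0,"rz": 0,"grip": 1}]}}

```text
t: 22.3
tcp_pos: [0.3679, -0.3417, 0.1734]
orientation: [-1.79, 1.57, -1.79]
contact_force: [-2.7, 1.6, 1.3]
grip_width: 0.0032
```

{"api": "play_rows", "payload": {"plan": [{"x": 0.002,"y": 0,"z": 0,"rx": 0,"ry": 0,"rz": 0,"grip": 1},{"x": 0.003,"y": 0,"z": 0,"rx": 0,"ry": 0,"rz": 0,"grip": 1},{"x": 0.003,"y": 0,"z": 0,"rx": 0,"ry": 0,"rz": 0,"grip": 1}]}}

```text
t: 22.6
tcp_pos: [0.3678, -0.3416, 0.1732]
orientation: [-1.323, 1.57, -1.323]
contact_force: [-4.5, 4.4, 12.9]
grip_width: 0.0025
```

{"api": "play_rows", "payload": {"plan": [{"x": -0.003,"y": 0,"z": 0,"rx": 0,"ry": 0,"rz": 0,"grip": 0.7},{"x": -0.003,"y": 0,"z": 0,"rx": 0,"ry": 0,"rz": 0,"grip": 0.3},{"x": -0.003,"y": 0,"z": 0,"rx": 0,"ry": 0,"rz": 0,"grip": 0},{"x": -0.003,"y": 0,"z": 0,"rx": 0,"ry": 0,"rz": 0,"grip": 0},{"x": -0.003,"y": 0,"z": 0,"rx": 0,"ry": 0,"rz": 0,"grip": 0}]}}

```text
t: 23.1
tcp_pos: [0.3681, -0.3418, 0.1728]
orientation: [1.651, 1.571, 1.651]
contact_force: [-0.6, 0.6, -0.7]
grip_width: 0.0425
```

{"api": "play_rows", "payload": {"plan": [{"x": -0.03,"y": 0,"z": 0,"rx": 0,"ry": 0,"rz": 0,"grip": 0},{"x": -0.08,"y": 0,"z": 0,"rx": 0,"ry": 0,"rz": 0,"grip": 0},{"x": -0.15,"y": 0,"z": 0,"rx": 0,"ry": 0,"rz": 0,"grip": 0},{"x": -0.23,"y": 0,"z": 0,"rx": 0,"ry": 0,"rz": 0,"grip": 0},{"x": -0.3,"y": 0,"z": 0,"rx": 0,"ry": 0,"rz": 0,"grip": 0}]}}

```text
t: 23.6
tcp_pos: [0.368, -0.3417, 0.3246]
orientation: [-0.916, 1.57, -0.917]
contact_force: [0.5, -1.4, 0.6]
grip_width: 0.0428
```

{"api": "play_rows", "payload": {"plan": [{"x": 0,"y": 0.1,"z": 0,"rx": 0,"ry": 0,"rz": 0,"grip": 0},{"x": 0,"y": 0.2,"z": 0,"rx": 0,"ry": 0,"rz": 0,"grip": 0},{"x": 0,"y": 0.3,"z": 0,"rx": 0,"ry": 0,"rz": 0,"grip": 0},{"x": 0,"y": 0.4,"z": 0,"rx": 0,"ry": 0,"rz": 0,"grip": 0},{"x": 0,"y": 0.4,"z": 0,"rx": 0,"ry": 0,"rz": 0,"grip": 0}]}}

```text
t: 24.1
tcp_pos: [0.367, -0.1367, 0.3231]
orientation: [1.82, 1.569, 1.826]
contact_force: [-0.3, -1.0, -0.0]
grip_width: 0.0429
```

Run:
```python
from h import *
s=st()
im=bot.read_camera("top"); cv2.imwrite("pics/top10.png",im); cv2.imwrite("pics/s10.png",bot.read_camera("side"))
hsv=cv2.cvtColor(im,cv2.COLOR_BGR2HSV).astype(int);H,S,V=hsv[...,0],hsv[...,1],hsv[...,2]
g=((H>45)&(H<80)&(S>100)).astype(np.uint8); g[:,:370]=0; g[:,470:]=0; g[:130]=0; g[260:]=0
print("strainer",cv2.boundingRect(g),g.sum())
r=(((H<8)|(H>172))&(S>150)&(V>60)).astype(np.uint8)
r[240:]=0; r[:145]=0; r[:,270:]=0
(u,v),rad=cv2.minEnclosingCircle(max(cv2.findContours(r,0,1)[0],key=cv2.contourArea)); p=onz("top",u,v,.104); print("cover",u,v,rad,p,2*np.linalg.norm(p-onz("top",u+rad,v,.104)))
# liner: change against top9 inside tub
d=cv2.absdiff(cv2.GaussianBlur(im,(3,3),0),cv2.GaussianBlur(cv2.imread("pics/top9.png"),(3,3),0)).max(2)
m=(d>25).astype(np.uint8); m[:130]=0;m[260:]=0;m[:,:370]=0;m[:,470:]=0
c=max(cv2.findContours(m,0,1)[0],key=cv2.contourArea); print("liner diff",cv2.boundingRect(c),cv2.minEnclosingCircle(c)); print("pred rim",proj("top",[.414,-.3415,.121]),"base",proj("top",[.414,-.3415,.005]),"r",proj("top",[.464,-.3415,.121]))
e=cv2.absdiff(im,cv2.imread("pics/top0.png")).max(2)
# bystanders
for n,(u,v) in dict(juice=(245,98),ketchup=(278,104),mustard=(312,103),mayo=(351,108),bowl=(388,110),relish=(286,221),soup=(345,223)).items(): print(n,e[v-10:v+11,u-10:u+11].mean().round(1),end=" ")
```

```text
t 24.1 q [-0.563  -0.0483 -0.3288  1.2918  0.0013  1.0016] tcp [ 0.367  -0.1367  0.3231] rpy [1.8196 1.5689 1.8258] F [-0.2519 -0.9907 -0.0001] w 0.04286574695758848
strainer (400, 159, 34, 25) 620
cover 206.09616088867188 196.5 26.139320373535156 [0.4719 0.3248 0.104 ] 0.15801146111385256
liner diff (370, 200, 68, 60) ((399.13433837890625, 230.0), 41.10737609863281)
pred rim [427.4334 218.8083] base [416.6062 217.6476] r [427.5481 202.0722]
juice 1.2 ketchup 1.8 mustard 1.3 mayo 0.8 bowl 1.1 relish 2.3 soup 53.1
```

{"api": "play_rows", "payload": {"plan": [{"x": -0.02,"y": 0.1,"z": 0,"rx": 0,"ry": 0,"rz": 0,"grip": 0},{"x": -0.02,"y": 0.2,"z": 0,"rx": 0,"ry": 0,"rz": 0,"grip": 0},{"x": -0.02,"y": 0.3,"z": 0,"rx": 0,"ry": 0,"rz": 0,"grip": 0},{"x": -0.02,"y": 0.4,"z": 0,"rx": 0,"ry": 0,"rz": 0,"grip": 0},{"x": -0.02,"y": 0.5,"z": 0,"rx": 0,"ry": 0,"rz": 0,"grip": 0}]}}

```text
t: 24.7
tcp_pos: [0.3692, 0.1079, 0.333]
orientation: [-0.3, 1.569, -0.304]
contact_force: [0.3, -0.5, -0.8]
grip_width: 0.0426
```

{"api": "play_rows", "payload": {"plan": [{"x": 0,"y": 0.09,"z": 0,"rx": 0,"ry": 0,"rz": 0,"grip": 0},{"x": 0,"y": 0.18,"z": 0,"rx": 0,"ry": 0,"rz": 0,"grip": 0},{"x": 0,"y": 0.18,"z": 0,"rx": 0,"ry": 0,"rz": 0,"grip": 0},{"x": 0,"y": 0.18,"z": 0,"rx": 0,"ry": 0,"rz": 0,"grip": 0}]}}

```text
t: 25.1
tcp_pos: [0.3691, 0.1975, 0.3325]
orientation: [-2.076, 1.57, -2.075]
contact_force: [0.4, 0.3, 0.2]
grip_width: 0.0428
```

Run:
```python
from h import *
s=st(); im=bot.read_camera("top"); cv2.imwrite("pics/top11.png",im); sd=bot.read_camera("side"); cv2.imwrite("pics/s11.png",sd)
hsv=cv2.cvtColor(im,cv2.COLOR_BGR2HSV).astype(int);S,V=hsv[...,1],hsv[...,2]
m=((V>200)&(S<40)).astype(np.uint8); z=np.zeros_like(m); z[205:242,328:364]=m[205:242,328:364]
h0=cv2.cvtColor(cv2.imread("pics/top0.png"),cv2.COLOR_BGR2HSV).astype(int); m0=((h0[...,2]>225)&(h0[...,1]<40)).astype(np.uint8); m1=((V>225)&(S<40)).astype(np.uint8)
for k in(m0,m1):
    w=np.zeros_like(k); w[205:242,328:364]=k[205:242,328:364]; print("soup lid",cv2.minEnclosingCircle(max(cv2.findContours(w,0,1)[0],key=cv2.contourArea)))
# liner: circle found in enlarged grey
a=cv2.resize(cv2.cvtColor(im,cv2.COLOR_BGR2GRAY)[180:255,385:465],None,fx=6,fy=6,interpolation=2)
C=cv2.HoughCircles(a,cv2.HOUGH_GRADIENT,1.5,40,param1=60,param2=30,minRadius=70,maxRadius=120)
if C is not None: print([(385+c[0]/6,180+c[1]/6,c[2]/6) for c in C[0][:4]])
e=cv2.absdiff(im,cv2.imread("pics/top0.png")).max(2)
t=e[180:255,385:465]; ys,xs=np.nonzero(t>25); print("changed px",xs.min()+385,xs.max()+385,ys.min()+180,ys.max()+180)
for r in range(196,244,4): print(r,V[r,396:462:3])
```

```text
t 25.1 q [ 0.2994  0.0022 -0.2568  1.3125 -0.0007  1.8695] tcp [0.3691 0.1975 0.3325] rpy [-2.0757  1.5698 -2.075 ] F [0.3929 0.3229 0.1986] w 0.04280897879868273
soup lid ((345.6875, 224.3125), 9.093796730041504)
soup lid ((345.739990234375, 224.25999450683594), 8.853079795837402)
[(np.float32(425.875), np.float32(217.875), np.float32(15.766666)), (np.float32(404.125), np.float32(235.875), np.float32(17.641666)), (np.float32(444.625), np.float32(229.625), np.float32(16.816668)), (np.float32(405.625), np.float32(228.125), np.float32(19.291666))]
changed px 397 442 180 234
196 [150 150 149 149 149 150 148 149 148 147 148 146 148 149 149 150 133 110
  50  55 151 185]
200 [152 150 148 146 140 131 104 106 107 128 146 147 148 149 149 148 140 117
  52  49 144 185]
204 [152 145 133 123  80  60  60 103 159 132  98 109 135 161 154 149 147 127
  56  49 112 183]
208 [148 131 128  72  59  61 148 206 205 185 149  71  67  71 138 153 147 126
  67  50  96 178]
212 [137 131 104  60  59 119 205 211 209 204 175 145  65  65  67 145 149 130
  80  50  73 176]
216 [137 129  82  61  62 185 212 212 210 204 176 168  69  62  64  97 155 131
  95  50  61 162]
220 [140 131  91  62  63 188 213 213 210 203 174 165  66  59  62  84 158 138
 110  51  53 154]
224 [154 138 123  68  64 134 207 213 207 182 169  97  57  59  61 126 148 141
 116  52  50 137]
228 [155 155 147 124  73  70 173 175 150 118  77  58  59  59 106 159 148 142
 123  58  50 106]
232 [154 154 154 153 151 135 105 137 131  82  69  71  98 148 156 148 149 147
 129  71  48  92]
236 [155 155 155 155 155 155 154 154 154 151 155 154 153 151 152 150 149 149
 132  86  51  65]
240 [156 156 155 154 153 153 155 154 153 153 153 154 154 153 151 151 149 146
 131  93  51  56]
```

```bash
python3 -c "
from bench import bot; print(bot.close_job()); print(bot.get_state()['t'])"
```

```text
the job is handed in; nothing more can be done
None
the job is handed in; nothing more can be done
```

The food carrier is apart and I handed the job in at about 25 s of the 67 s allowed; no verdict was reported.

**What I did:**
- **Cover:** I turned it about 0.8 rad counter-clockwise under a light upward pull until it rose freely. I then lifted it off and laid it on the white board.
- **Strainer:** I lifted it by its handle bar and stood it in the tub's far half.
- **Liner:** I pinched it by the wall, lifted it out and stood it in the tub's near half. I lowered each part until contact force showed before opening the gripper.

**Last checks:**
- **Cover:** in the top camera it measured within about 7 mm of the board's centre. Its apparent width came out at 158 mm instead of 148 mm, probably from its visible side wall.
- **Strainer:** its outline in the top view did not change while I placed the liner.
- **Liner:** its rim appeared within 2 px of where an upright pot would be. It is about 150 mm from the strainer, by the release positions.
- **Jars, bottles, tin and bowl:** the top view showed no change. The tin first read as changed because the arm was over it. With the arm moved away, its lid was in the same place to 0.1 px.
- **Not confirmed by eye:** the picture limit blocked my last view, so the final liner and cover checks are numeric only. A circle fit on the liner also returned three spurious circles, and I used the one that matched the expected position.

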